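# Wind the slide to its stop and find the socket for its lock nut

### The job

Wind the handwheel of the bench fixture until the slide touches its stop. Then find which of the sockets fits the hex nut on the slide by trying them on it, standing any that does not fit upright on the table again, without disturbing the shells and other things lying about. Finish while still holding the fitting socket in the gripper, fully down on the nut: do not let go of it.

Things in the scene. Friction and masses are not known exactly. Their poses are not given: they have to be found in the camera images.
- handwheel (a joint): Angle (rad) of the handwheel on the fixture's blue gearbox, shaft upright; grows clockwise seen from above, 0 to 5.0, starting somewhere from 0 to 1.6. 1 rad moves the slide 10 mm. Turning takes about 0.1 N m; the wheel stays where it is left.
- slide (a joint): Travel (m) of the aluminium slide on the fixture's rails, driven by the handwheel: 0 near the gearbox, 0.050 when its face touches the stop block at the other end (it goes no further, and the wheel then turns no more).
- wheel_centre (a point): Centre of the handwheel's upper face (wheel: black rim, 104 mm across, 12 mm thick), 97 mm above the table. The shaft axis goes through it.
- crank_grip (a point): On the axis of the black crank knob that stands up from the wheel's rim: an upright cylinder 18 mm across that spins freely on its own pin, 42 mm from the shaft axis. The knob stands 3 to 48 mm above the wheel's upper face; this point is 26 mm above that face.
- nut_seat (a point): Centre of the underside of the hex nut on top of the slide (67 mm above the table), on a washer 42 mm across; it travels with the slide. Nut: 24 mm across flats, 13 mm high, then a step 21.5 mm across flats, 2 mm high; the 14 mm stud ends 21 mm above this point. z up; x points to the stop, square to a pair of nut flats. The nut does not turn.
- fixture: Bench fixture, fixed to the table: grey base 270 x 120 x 20 mm, gearbox with handwheel at its -x end, rails, dark stop block (90 mm wide, top 65 mm above the table) at its +x end. Origin on the table; x along the rails to the stop: wheel shaft at x = -110 mm, nut at -20 (slide 0) to +30 mm (at the stop).
- socket_a: Steel socket standing open end down, 36 mm diameter, 40 mm high, a hex shank 18 mm across flats and 42 mm long on top. Outside just like socket_b; the hidden openings (24 mm deep) differ: one of these two goes right down over the nut (1 mm free each side), the other stops on its top, 15 mm higher. Origin: centre of the lower face; z up; x square to a pair of shank flats (opening aligned with shank).
- socket_b: Steel socket, outside just like socket_a in every way (36 mm diameter, 40 mm high, 18 mm hex shank 42 mm long, about 0.27 kg); one of the two fits the nut. Origin: centre of the lower face; z up; x square to a pair of shank flats (opening aligned with shank).
- socket_c: Slimmer steel socket, 25 mm diameter, 40 mm high, with the same 18 mm hex shank 42 mm long: plainly too small for the nut. Origin: centre of the lower face; z up; x square to a pair of shank flats (opening aligned with shank).
- shells_a: Bystander: stack of three pressed aluminium shells, wavy-edged, about 110 mm across, 40 mm high. Origin at the centre of its underside.
- shells_b: Bystander: single pressed aluminium shell, 110 mm across, 29 mm high. Origin at the centre of its underside.
- shells_c: Bystander: stack of two pressed aluminium shells, 110 mm across, 35 mm high. Origin at the centre of its underside.
- spare_nut: Bystander: loose spare nut, 24 mm across flats, 13 mm high, lying flat. Origin at the centre of its underside.
- screwdriver: Bystander: screwdriver lying down, 170 mm long along its x. Origin at the centre of its underside.
- tape_roll: Bystander: grey roll, 84 mm across, 24 mm high. Origin at the centre of its underside.
- tin: Bystander: closed aluminium can, 64 mm across, 70 mm high. Origin at the centre of its underside.
Things that resemble listed ones, but are neither listed nor needed, are in the scene too. Leave any red or yellow look-alike of the socket_a alone.

How it is judged (in metres and radians):
On the way, in this order (a step that is already met when the one before it is completed fails the run):
1. the slide touches its stop (within 1.5 mm), the sockets still standing on the table (value of joint slide above 0.0485 m and height (world z) of each of socket_a, socket_b, socket_c below 0.03 m), for 0.2 s.
2. the gripper carries a socket above the table (((height (world z) of socket_a above 0.03 m and contact force between the fingers and socket_a above 1 N) or (height (world z) of socket_b above 0.03 m and contact force between the fingers and socket_b above 1 N) or (height (world z) of socket_c above 0.03 m and contact force between the fingers and socket_c above 1 N))), for 0.1 s.
At the end, for the whole second after the job is handed in: Slide within 1.5 mm of its stop; the socket that fits on the nut (lower face within 3 mm of the nut's underside, 4 mm of its axis, 4 degrees of upright), at rest, gripped with over 2 N; the two other sockets upright (within 6 degrees) on the table (value of joint slide above 0.0485 m and height (world z) of socket_c between -0.004 and 0.006 m and angle between socket_c's own z axis and vertical below 0.1 rad and ((z of socket_a in the frame of nut_seat between -0.003 and 0.003 m and horizontal distance between socket_a and nut_seat below 0.004 m and angle between the z axis of socket_a and the z axis of nut_seat, either way round below 0.07 rad and contact force between the fingers and socket_a above 2 N and linear speed of socket_a below 0.02 m/s and height (world z) of socket_b between -0.004 and 0.006 m and angle between socket_b's own z axis and vertical below 0.1 rad) or (z of socket_b in the frame of nut_seat between -0.003 and 0.003 m and horizontal distance between socket_b and nut_seat below 0.004 m and angle between the z axis of socket_b and the z axis of nut_seat, either way round below 0.07 rad and contact force between the fingers and socket_b above 2 N and linear speed of socket_b below 0.02 m/s and height (world z) of socket_a between -0.004 and 0.006 m and angle between socket_a's own z axis and vertical below 0.1 rad))); the arm keeps its last pose, push and grip.
It fails at once if a bystander is moved more than 25 mm (distance of any of shells_a, shells_b, shells_c, spare_nut, screwdriver, tape_roll, tin from where it was at the start of the episode above 0.025 m).
It also fails if it takes over 72 s, if anything falls off the work surface, if the arm or the gripper's body presses on something with over 40 N, if the wrist force passes 120 N, or if a joint passes its speed limit or range.

### The arm

A 6-joint arm with a two-finger parallel gripper is mounted at the origin on the work surface. World frame = base frame: x ahead of the robot, y to its left, z up, the work surface at z = 0. Lengths are in mm, angles in rad, forces in N, time in s.
With the tool pointing down it reaches from about 275 to 1000 mm from the base axis. Payload 8.4 kg.
Tool frame: the origin (TCP) lies at the very end of the fingers, on their centre line; the grasp point (between the pads) lies behind it (r.grip_point_offset is the x of the grasp point in the tool frame, in mm); x points along the fingers, z is the direction in which the jaws open and shut, and the axes are right-handed (so a half turn about x gives the same grasp; the last joint's range is limited). The gripper opens to 85 mm and grips with 20 to 120 N. Pads are 22 mm wide; open, the fingers measure 114 mm over their backs; the gripper's body (76 mm by 85 mm) begins 54 mm behind the grasp point. The pads swing forward as they close: fully open they stand 13 mm farther back than shut.
Start: joints at [1.245, 0.353, 1.633, -0, 1.155, -0.002], TCP at [198.856, 592.524, 231.281] pointing down, gripper open.
Joint ranges: [-2.63, 2.63], [-0.92, 2.1], [0.06, 2.66], [-1.3, 4.44], [0, 2.69], [-3.02, 3.02]. Speed limits (rad/s): [2.22, 2.22, 2.79, 3.14, 3.14, 3.14].

### API

Orientations are given as [roll, pitch, yaw] about the fixed x, y, z axes, in that order (R = Rz(yaw) Ry(pitch) Rx(roll)).
In Python, from rig import r, vision, order gives the robot as it stands. The module is installed in compiled form; this text tells all that it offers.
- The arm moves only by the tool step_arm, never from a script. Its argument "rows" is a list of rows, each a list of 7 numbers: the shift along the world's x, y, z in mm, then the turn, a rotation vector about the world's x, y, z in rad, then the finger opening in mm, from 0 to 85.4. A call has exactly 8 rows; each row is the pose to reach, as a shift and turn from the pose measured when the call began; what a row does not reach only later rows make up. A row lasts 1/8 s, in which the tool goes at most 62.5 mm and 10.7 degrees, less where a joint would pass 70% of its speed; a pose out of reach is approached as far as the arm can. A call with a gripper value outside its range is refused whole. The fingers move at their own pace and stop on an object; "force" is the grip in N (left out, the last holds). Time passes only in rows, so rows that repeat a pose let the fingers close, or fill a call up. It gives the time, the measured TCP pose, the force and the opening at its end, in the units of the state.
- r.sense(): the state, without advancing time (a new reading comes with each control period).
- vision.grab_frame(name): name is "side" or "top"; returns (picture, depth): 480x640x3 uint8, red, green, blue; 480x640 float32, mm along the optical axis (not along the pixel's ray), 0 where there is no reading.
- vision.camera_info(name): a dict with "K" (3x3 intrinsics, pixels), "origin" and "attitude" of the camera in the world. Camera axes: x right, y down, z forward; pixel columns grow to the right and rows downward; lengths in mm; the calibration is good to about 2 mm. A picture is of the moment at which its call begins. camera_info takes no time and is no camera call.
- order.sign_off(): hands the job in, once; it reports no verdict.
The state is a dict: "clock": time; "qpos": joint angles; "qvel": joint speeds; "joint_efforts": joint torques, N m; "eef_pos": TCP position; "tcp_rot": TCP orientation; "contact_force": force on the tool from outside, world axes, zero at the start; "wrist_torque": the same for the moment, N m; "opening": opening from 0.0 (shut) to 1.0 (fully open).
Only numpy, scipy, OpenCV 4.12 (cv2) and the standard library are available. Lean on these libraries where they do the work, as an engineer would, in place of code of your own. Each camera call takes 0.05 s, during which the arm holds its last target.

## Working session

There is one attempt and no reset: what is moved stays moved. The work goes in short steps, Python scripts to look and compute and a tool call to move; the robot and the scene stay as the last step left them, time stands still between calls to the robot, and variables do not carry over. Pictures are saved under pics/ and viewed, and the job is handed in when it is done.

Besides the shell and the picture viewer there is one more tool, called as a command line: name --pt "numbers of a row" for each row, then --argument value for the rest. step_arm: Moves the arm, as the interface text tells. Its arguments: {"type":"object","properties":{"rows":{"type":"array"},"force":{"type":"number"}},"required":["rows"]}

```bash
mkdir -p pics; python3 - <<'E'
from rig import r, vision, order
import cv2, numpy as np
s=r.sense(); print(s, r.grip_point_offset)
for n in("top","side"):
    p,d=vision.grab_frame(n); cv2.imwrite(f"pics/{n}0.png",p[:,:,::-1]); np.save(f"{n}0.npy",d)
    print(vision.camera_info(n))
E
```

```text
{'clock': 0.0, 'qpos': array([ 1.24457348e+00,  3.53660291e-01,  1.63415334e+00,  2.33885113e-05,
        1.15524403e+00, -2.39725244e-03]), 'qvel': array([-0.00018492,  0.00049932,  0.00051321,  0.00062853, -0.00047259,
        0.00070952]), 'joint_efforts': array([ 1.48369359e-04, -6.05254984e+01, -3.42081606e+01,  4.15534828e-05,
        9.10969247e-03, -1.49040511e-05]), 'eef_pos': array([198.70234316, 592.04161363, 230.54590352]), 'tcp_rot': array([ 3.1245999 ,  1.56933116, -1.91162414]), 'contact_force': array([-0.20403777,  0.26674226,  0.16832615]), 'wrist_torque': array([0.00343622, 0.06429489, 0.00571673]), 'opening': 0.999452013171599} -18.700000000000003
{'K': array([[574.4971853 ,   0.        , 317.39925444],
       [  0.        , 574.4971853 , 249.21869304],
       [  0.        ,   0.        ,   1.        ]]), 'origin': array([ 480.58269234,  -37.20820501, 1705.81609643]), 'attitude': array([-3.09329585,  0.0165841 , -1.56295611])}
{'K': array([[513.45932371,   0.        , 316.05981811],
       [  0.        , 513.45932371, 243.48364987],
       [  0.        ,   0.        ,   1.        ]]), 'origin': array([ 323.5393038 , -880.98734635,  881.14867309]), 'attitude': array([-2.28687397, -0.01484107, -0.24831013])}
```

View pics/top0.png

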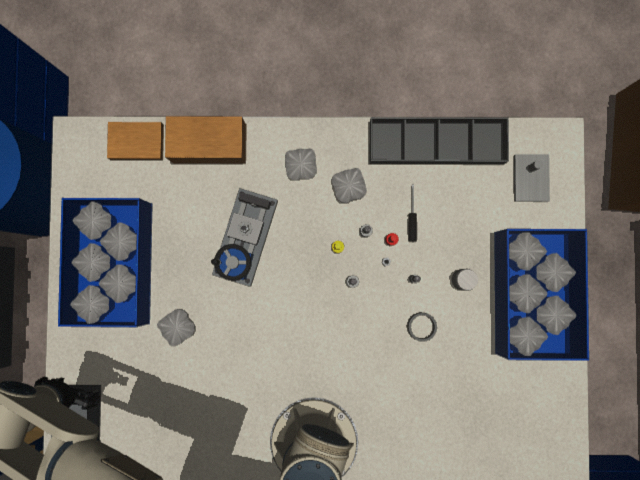

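View pics/side0.png

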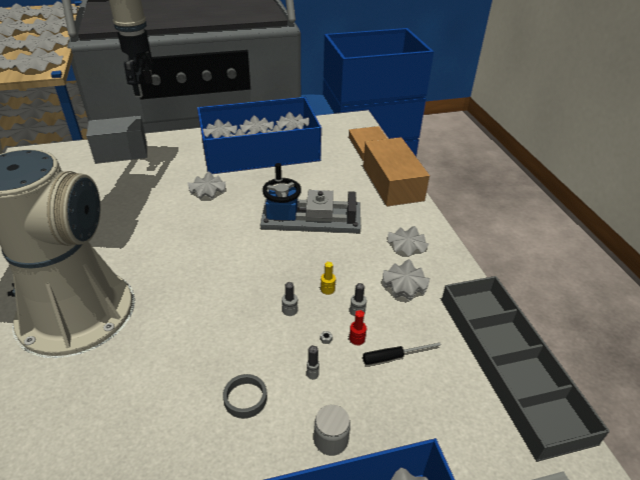

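The top view shows the fixture with its wheel at (233,262), knob near (222,246), nut at (245,228) and stop at (258,198). The socket candidates are steel at (366,230) and (352,281), slim steel at (414,279), yellow at (338,247), red at (392,239) and the spare nut at (386,262). By the description, a and b are the two steel ones, c is the slim one, and I leave red and yellow alone.

```bash
cat > h.py <<'E'
import numpy as np, cv2
from scipy.spatial.transform import Rotation as R
from rig import r, vision, order
def cam(n):
    c=vision.camera_info(n); return np.array(c["K"]),np.array(c["origin"]),R.from_euler('xyz',c["attitude"]).as_matrix()
def cloud(n,d):
    K,o,A=cam(n); v,u=np.mgrid[:480,:640]
    P=np.stack([(u-K[0,2])/K[0,0]*d,(v-K[1,2])/K[1,1]*d,d],-1)
    W=P@A.T+o; W[d<=0]=np.nan; return W
def proj(n,p):
    K,o,A=cam(n); c=(np.atleast_2d(p)-o)@A; return (c[:,:2]/c[:,2:])*[K[0,0],K[1,1]]+K[:2,2]
def ray(n,u,v,z):
    K,o,A=cam(n); d=A@[(u-K[0,2])/K[0,0],(v-K[1,2])/K[1,1],1]; return o+d*(z-o[2])/d[2]
def tcp():
    s=r.sense(); M=R.from_euler('xyz',s["tcp_rot"]).as_matrix(); return s,M
E
python3 - <<'E'
from h import *
W=cloud("top",np.load("top0.npy"))
print("table z",np.nanmedian(W[300:320,240:400,2]))
for nm,u,v,w in [("A?",366,230,9),("B?",352,281,9),("C",414,279,9),("yel",338,247,9),("red",392,239,9),("nut",386,262,7),("fix",245,238,45)]:
    p=W[v-w:v+w,u-w:u+w].reshape(-1,3)
    if nm=="fix": 
        for lo,hi in[(85,99),(105,200)]:
            q=p[(p[:,2]>lo)&(p[:,2]<hi)];print(nm,lo,len(q),q.mean(0),q.min(0),q.max(0))
        continue
    m=np.nanmax(p[:,2]); q=p[p[:,2]>m-6]; b=p[p[:,2]>8]
    print(nm,m,len(q),(q.min(0)+q.max(0))/2,(np.nanmin(b,0)+np.nanmax(b,0))/2)
im=cv2.imread("pics/top0.png")
a=cv2.resize(im[180:295,205:285],None,fx=5,fy=5,interpolation=cv2.INTER_CUBIC)
b=cv2.resize(im[215:300,325:425],None,fx=4,fy=4,interpolation=cv2.INTER_CUBIC)
c=np.zeros((600,800,3),np.uint8); c[:575,:400]=a; c[:340,400:800]=b; cv2.imwrite("pics/crop0.png",c)
s=cv2.imread("pics/side0.png"); cv2.imwrite("pics/crop0s.png",cv2.resize(s[155:385,250:450],None,fx=2.6,fy=2.6,interpolation=cv2.INTER_CUBIC))
E
```

```text
table z -0.815788147795729
A? 88.61537685399321 10 [ 618.25504756 -149.41168112   85.9424762 ] [ 615.94375824 -147.30268432   48.31508498]
B? 91.24653880714368 4 [ 471.33690867 -111.85519808   88.90639544] [ 472.54577647 -106.04997027   49.72167143]
C 87.6816050920063 19 [ 478.31422735 -290.14360144   84.82663377] [ 478.15712455 -288.72444179   48.17980047]
yel 90.07606314210238 10 [569.56917902 -69.20673883  87.07846582] [573.77701794 -67.8083243   49.072896  ]
red 91.43350538265213 6 [ 593.03411431 -224.02430749   88.7233817 ] [ 591.61849972 -224.02085229   50.07205881]
nut 26.32317604394916 1 [ 531.412777   -203.39116871   26.32317604] [ 527.45880771 -210.56245727   17.17990818]
fix 85 519 [525.24249426 226.12739521  94.19610016] [469.95980498 178.89036122  85.06132586] [625.93385769 278.97168142  98.91846235]
fix 105 61 [522.40887188 263.01547593 130.77686218] [475.66145059 183.27466358 105.03390882] [567.92904461 279.75622523 154.18460465]
```

View pics/crop0.png

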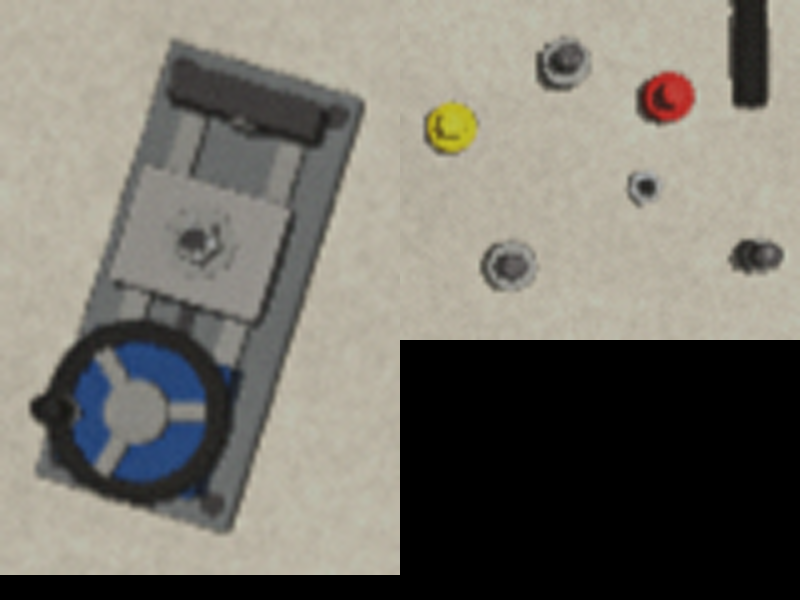

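View pics/crop0s.png

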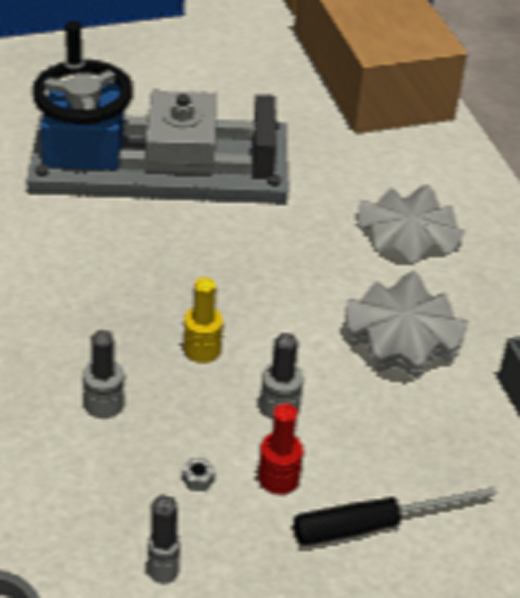

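```bash
python3 - <<'E'
from h import *
c=np.array([[172,40],[364,104],[232,530],[37,472]])/5+[205,180]-0.4
P=np.array([ray("top",u,v,20) for u,v in c]); print(P.round(1))
cen=P.mean(0); ax=(P[0]+P[1]-P[2]-P[3]); yaw=np.arctan2(ax[1],ax[0]); print("fix",cen,yaw, np.linalg.norm(P[0]-P[1]),np.linalg.norm(P[1]-P[2]))
x=np.array([np.cos(yaw),np.sin(yaw),0])
W=cen*[1,1,0]-110*x; print("wheel",W)
# knob from depth
for n in("top","side"):
    Wc=cloud(n,np.load(n+"0.npy")); d=np.hypot(Wc[...,0]-W[0],Wc[...,1]-W[1]); m=(d<70)&(Wc[...,2]>108)&(Wc[...,2]<160)
    q=Wc[m]; print(n,m.sum(),q.mean(0),q.max(0)); v,u=np.where(m);print(u.min(),u.max(),v.min(),v.max())
    nx=Wc; m=(d<55)&(Wc[...,2]>92)&(Wc[...,2]<99); q=Wc[m]; print("rim",len(q),(q.min(0)+q.max(0))/2,q.max(0)-q.min(0))
    rr=(Wc-cen)@x; m=(abs(rr-5)<60)&(np.hypot(*( (Wc-cen)-rr[...,None]*x)[...,:2].transpose(2,0,1))<20)&(Wc[...,2]>76)&(Wc[...,2]<95)&(rr>-45)
    q=Wc[m]; print("stud",len(q),q.mean(0),q.max(0), ((q-cen)@x))
    print(np.c_[np.where(m)[::-1]][:30].tolist())
print(proj("top",[*W[:2],97]),proj("side",[*W[:2],97]))
E
```

```text
[[742.8 224.9  20. ]
 [705.4 110.7  20. ]
 [453.6 185.4  20. ]
 [486.7 300.8  20. ]]
fix [597.1298074  205.47717557  20.        ] -0.28836647258776915 120.23047431632209 262.666324672294
wheel [491.67173956 236.7596935    0.        ]
top 50 [520.46558666 270.01587665 136.3441464 ] [542.28719917 279.75622523 154.18460465]
211 219 254 265
rim 236 [507.8276248  230.76147805  95.46553187] [75.73563962 93.40646885  6.90586096]
stud 86 [599.43115934 206.37717834  85.38741075] [629.63809642 236.70527613  94.55485902] [ 30.88151576  31.62428744  32.6353349   27.16882089  27.97098835
  28.90150448  29.83657172  30.51330593  31.28731073  31.93303133
  23.65443809  24.52436498  25.08405678  25.80719401  26.74361123
  27.50641777  28.48187561  21.74583558  22.50815409  23.39173554
  24.27767385  24.75244941  25.89526737  26.74368643  27.59072551
  18.30537702  18.79215698  19.63087168  20.41758749  21.28075236
  22.07303972  23.25170643  24.15732452  24.66344463  15.51995902
  16.16165899  17.53985187  18.32451288  19.50751605  20.53655488
  21.10690308  22.13641836  12.95714875  14.22840697  15
[... 1946 characters left out ...]
1  16.45360929  19.11387697  21.86005416
  24.51519241  27.12602674  29.79696947  32.42271726  35.10277845
  13.94081922  16.55166999  19.26400348  21.91894495  24.58345513
  27.16477852  29.90427165  32.51396723  35.20152579  19.35039449
  24.69775596  27.35663968  32.66524714]
[[298, 186], [299, 186], [296, 187], [297, 187], [299, 187], [301, 187], [296, 188], [299, 188], [300, 189], [301, 189], [300, 190], [300, 191], [301, 191], [319, 191], [320, 191], [321, 191], [322, 191], [297, 192], [300, 192], [301, 192], [318, 192], [319, 192], [320, 192], [321, 192], [322, 192], [299, 193], [300, 193], [316, 193], [317, 193], [318, 193]]
[[229.31034284 272.26346882]] [[269.56079487 187.65290324]]
```

```bash
python3 - <<'E'
from h import *
from scipy.optimize import least_squares
for n in("top","side"):
    Wc=cloud(n,np.load(n+"0.npy")); c=np.array([518,233.])
    for i in range(8):
        d=np.hypot(Wc[...,0]-c[0],Wc[...,1]-c[1]); m=(d<58)&(d>36)&(Wc[...,2]>91)&(Wc[...,2]<101)
        q=Wc[m]
        s=least_squares(lambda p:np.hypot(q[:,0]-p[0],q[:,1]-p[1])-p[2],[*c,46],loss='soft_l1'); c=s.x[:2]
    print(n,"wheel",s.x,len(q),np.median(q[:,2]),np.median(abs(s.fun)))
    d=np.hypot(Wc[...,0]-c[0],Wc[...,1]-c[1]); m=(d<75)&(Wc[...,2]>112); q=Wc[m]; print("knob",len(q),q.mean(0),np.percentile(q,[5,95],axis=0))
    t=Wc[(d<75)&(Wc[...,2]>138)]; print("knobtop",len(t),t.mean(0) if len(t) else 0)
    m=(Wc[...,0]>570)&(Wc[...,0]<650)&(abs(Wc[...,1]-205)<40)&(Wc[...,2]>60)&(Wc[...,2]<72)
    q=Wc[m].astype(np.float32);print("slide top",len(q),np.median(q[:,2]),cv2.minAreaRect(q[:,:2]))
    m=(Wc[...,0]>570)&(Wc[...,0]<650)&(abs(Wc[...,1]-205)<40)&(Wc[...,2]>73)&(Wc[...,2]<95)
    q=Wc[m]; print("nut",len(q),q.mean(0),(q.min(0)+q.max(0))/2,q.max(0)-q.min(0))
    m=(Wc[...,0]>650)&(Wc[...,0]<760)&(abs(Wc[...,1]-180)<70)&(Wc[...,2]>58)&(Wc[...,2]<72)
    q=Wc[m].astype(np.float32);print("stop top",len(q),q.mean(0),cv2.minAreaRect(q[:,:2]))
E
```

```text
top wheel [519.96896631 229.68046658  46.02801111] 347 96.19626947786719 3.02600786957251
knob 48 [520.07985249 270.20143734 137.49014024] [[513.40846323 263.23403219 117.71875434]
 [527.39790188 278.66723655 149.72171509]]
knobtop 31 [520.04145674 271.9201346  144.13086853]Traceback (most recent call last):
  File "<stdin>", line 13, in <module>
cv2.error: OpenCV(4.12.0) /io/opencv/modules/imgproc/src/convhull.cpp:143: error: (-215:Assertion failed) total >= 0 && (depth == CV_32F || depth == CV_32S) in function 'convexHull'
```

```bash
python3 - <<'E'
from h import *
from scipy.optimize import least_squares
x=np.array([np.cos(-.288),np.sin(-.288)]);y=np.array([-x[1],x[0]])
for n in("top","side"):
    Wc=cloud(n,np.load(n+"0.npy")); c=np.array([518,233.])
    for i in range(8):
        d=np.hypot(Wc[...,0]-c[0],Wc[...,1]-c[1]); m=(d<58)&(d>36)&(Wc[...,2]>91)&(Wc[...,2]<101)
        q=Wc[m]
        s=least_squares(lambda p:np.hypot(q[:,0]-p[0],q[:,1]-p[1])-p[2],[*c,46],loss='soft_l1'); c=s.x[:2]
    print(n,"wheel",s.x,len(q))
    t=Wc[(d<75)&(Wc[...,2]>138)]; print("knobtop",len(t),t.mean(0) if len(t) else 0)
    f=(Wc[...,:2]-[520,229.7]); X=f@x; Y=f@y; Z=Wc[...,2]
    for nm,a,b,z0,z1 in[("slide",55,175,50,69),("nut",60,170,77,95),("stop",165,260,58,75),("base",-90,260,12,26)]:
        m=(X>a)&(X<b)&(abs(Y)<(70 if nm!='nut' else 25))&(Z>z0)&(Z<z1)
        if m.sum()<3: print(nm,'none');continue
        q=np.c_[X[m],Y[m]].astype(np.float32); print(nm,m.sum(),np.median(Z[m]),q.mean(0),cv2.minAreaRect(q))
E
```

```text
top wheel [519.96896631 229.68046658  46.02801111] 347
knobtop 31 [520.04145674 271.9201346  144.13086853]
slide 613 63.37645086412431 [102.95596    -2.1698818] ((121.31451416015625, -0.3205757141113281), (91.9394760131836, 107.09962463378906), 89.69551849365234)
nut 55 83.01331727804586 [102.16711    -1.0904063] ((94.77906799316406, -1.5132570266723633), (36.28412628173828, 24.14407730102539), 4.522542476654053)
stop 228 64.30655680470682 [188.71541    -1.2359157] ((188.5950469970703, -0.6522483825683594), (90.38206481933594, 22.383567810058594), 89.48126983642578)
base 1216 19.312343417102397 [101.553604 -13.313827] ((80.12135314941406, -0.25666046142578125), (121.59844207763672, 270.4784851074219), 89.80839538574219)
side wheel [522.41798875 225.72238967  45.50235237] 364
knobtop 30 [522.26552162 269.79317843 142.81685941]
slide 545 63.9464120331985 [106.09563  -12.612917] ((105.6212158203125, -2.871124267578125), (69.61822509765625, 97.51793670654297), 0.45655155181884766)
nut 56 81.39377508856677 [105.34926    -3.6214585] ((105.075439453125, -2.5021791458129883), (21.426189422607422, 22.955337524414062), 1.7082445621490479)
stop 179 63.37614909686954 [192.04033   -4.087742] ((191.534912109375, -0.3341865539550781), (94.2369384765625, 21.969335556030273), 88.93754577636719)
base 1181 19.00453899487502 [ 93.80158  -33.364155] ((81.82786560058594, -2.86444091796875), (126.7490463256836, 269.164306640625), 88.59026336669922)
```

```bash
python3 - <<'E'
from h import *
s,M=tcp(); print(M.round(3)); z=M[:,2]; print("jaw yaw",np.degrees(np.arctan2(z[1],z[0])), s["eef_pos"])
# side-view shank positions (triangulation) : top-of-shank pixel check
W=cloud("side",np.load("side0.npy")); Wt=cloud("top",np.load("top0.npy"))
for nm,c in[("S1",(617,-147)),("S2",(472,-108)),("C",(478,-288))]:
    for n,w in(("top",Wt),("side",W)):
        m=(np.hypot(w[...,0]-c[0],w[...,1]-c[1])<28)&(w[...,2]>50)&(w[...,2]<95); q=w[m]; t=q[q[:,2]>78]
        print(nm,n,len(q),"shank ctr",((q.min(0)+q.max(0))/2).round(1),(q.max(0)-q.min(0)).round(1),"mean",q.mean(0).round(1),"top",len(t),t.mean(0).round(1),((t.min(0)+t.max(0))/2).round(1))
        v,u=np.where(m); print("   px",u.min(),u.max(),v.min(),v.max())
E
```

```text
[[-0.    -0.948  0.318]
 [-0.001  0.318  0.948]
 [-1.     0.    -0.001]]
jaw yaw 71.44730519167213 [198.72349562 592.10706318 230.61433177]
S1 top 45 shank ctr [ 616.7 -151.6   70.2] [18.8 23.3 36.8] mean [ 616.5 -149.4   77.6] top 27 [ 617.4 -150.5   82.2] [ 617.2 -149.7   83.4]
   px 363 371 226 233
S1 side 135 shank ctr [ 619.7 -152.8   67.3] [19.3 21.9 34.3] mean [ 618.2 -154.5   70.9] top 49 [ 619.  -151.1   81.4] [ 619.  -152.8   81.4]
   px 355 364 283 299
S2 top 37 shank ctr [ 468.4 -111.1   73.1] [14.2 17.1 36.3] mean [ 468.6 -111.1   80.4] top 27 [ 468.7 -111.7   83. ] [ 468.5 -112.    84.9]
   px 350 356 279 284
S2 side 131 shank ctr [ 470.9 -113.    67.4] [18.9 22.3 32.9] mean [ 470.  -116.3   71.2] top 54 [ 470.5 -113.    81.2] [ 470.9 -111.9   80.9]
   px 285 294 282 298
C top 44 shank ctr [ 478.2 -290.1   69. ] [14.4 18.5 37.3] mean [ 478.2 -288.9   78.5] top 30 [ 478.9 -290.5   83.1] [ 478.3 -290.7   83. ]
   px 412 420 276 281
C side 172 shank ctr [ 479.5 -292.2   67.3] [18.7 20.  34.5] mean [ 478.7 -295.    71.3] top 73 [ 479.7 -292.3   81.4] [ 479.5 -291.9   81.4]
   px 308 318 345 363
```

step_arm --pt "30 -30 0 0 0 0 85" --pt "75 -75 0 0 0 0 85" --pt "120 -120 0 0 0 0 85" --pt "165 -165 0 0 0 0 85" --pt "210 -210 0 0 0 0 85" --pt "255 -255 0 0 0 0 85" --pt "295 -295 0 0 0 0 85" --pt "322 -321 0 0 0 0 85" --force 30

```text
clock: 1.1
eef_pos: [522.3, 268.7, 230.4]
tcp_rot: [-3.14, 1.569, -1.895]
contact_force: [-0.4, 0.4, 0.6]
opening: 0.992
```

step_arm --pt "0 0 0 0 0 0 60" --pt "0 0 -20 0 0 0 60" --pt "0 0 -40 0 0 0 60" --pt "0 0 -60 0 0 0 60" --pt "0 0 -60 0 0 0 60" --pt "0 0 -60 0 0 0 60" --pt "0 0 -60 0 0 0 60" --pt "0 0 -60 0 0 0 60"

```text
clock: 2.1
eef_pos: [522.5, 268.9, 171.1]
tcp_rot: [-2.426, 1.57, -1.181]
contact_force: [1.1, 0.4, 0.1]
opening: 0.702
```

```bash
python3 - <<'E'
from h import *
s,M=tcp(); print(s)
W=cloud("side",vision.grab_frame("side")[1])
for n in("side","top"):
    p,d=vision.grab_frame(n)
    u,v=proj(n,s["eef_pos"])[0].astype(int); print(u,v); u=max(u,60);v=max(v,60)
    cv2.imwrite(f"pics/{n}1.png",cv2.resize(p[v-60:v+60,u-60:u+60,::-1],None,fx=5,fy=5,interpolation=cv2.INTER_CUBIC))
E
```

```text
{'clock': 2.1, 'qpos': array([ 4.73473004e-01,  3.59554396e-01,  1.77087084e+00, -1.42509401e-03,
        1.01126922e+00, -7.70995918e-01]), 'qvel': array([-0.00228725,  0.00312004,  0.00291911, -0.00068959, -0.00261207,
        0.00036348]), 'joint_efforts': array([ 8.40447075e-02, -5.76901317e+01, -3.10000420e+01, -1.52373756e-03,
        6.60469785e-03,  2.05619064e-03]), 'eef_pos': array([522.54739597, 268.94372971, 171.08650258]), 'tcp_rot': array([-2.42626613,  1.56958431, -1.18104073]), 'contact_force': array([1.05014807, 0.36346464, 0.10475914]), 'wrist_torque': array([ 0.02034109,  0.02312512, -0.00729561]), 'opening': 0.7016802794367708}
277 155
212 260
```

View pics/side1.png

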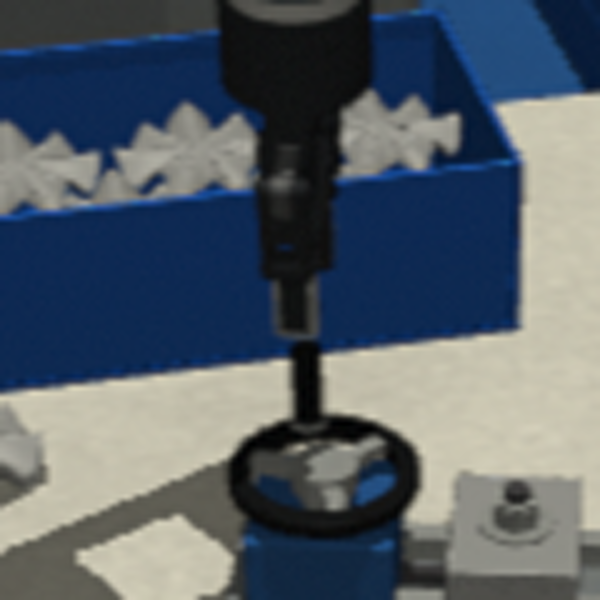

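```bash
python3 - <<'E'
from h import *
for p in([522.5,269,171],[522.5,269,145],[526,271,145],[522.5,269,120]): print(proj("side",p),proj("top",p))
p=cv2.imread("pics/side0.png"); g=p[150:185,265:292].max(2); 
for row in g[10:26]: print(' '.join('%3d'%v for v in row))
E
```

```text
[[277.7147992  155.87029532]] [[212.80652401 260.43523507]]
[[278.05024808 164.37327784]] [[214.69898505 260.70967933]]
[[279.20331287 163.81728614]] [[213.98882062 259.42072335]]
[[278.36495141 172.35040046]] [[216.46040329 260.96511979]]
 80  80  81  79  79  80  80  80  80  79  80  79  80  79  80  80  80  80  80  80  80  79  80  79  80  80  79
 79  80  80  80  80  80  80  80  80  80  80  81  81  81  81  80  80  80  79  79  80  79  79  80  79  80  80
 80  79  80  80  80  80  79  80  80  80  80  79  78  78  79  79  80  81  80  81  82  79  79  85  89  86  84
 80  80  80  80  80  79  79  81  81  79  68  45  30  28  35  52  74  84  81  92  99  78  75  95 102  94  89
 80  79  79  80  80  80  80  84  88  73  41  21  20  21  19  28  66  87  81  84  86  85  87  92  95  95 110
 87  83  77  82  88  85  84  95 102  75  31  18  19  21  19  24  66  95 112 127 128 135 153 175 196 196 194
 93  88  81  84  85  85  90  94  96  78  32  12  12  16  11  41 136 189 193 192 191 190 191 194 197 197 195
 93  94 110 126 127 138 172 196 199 168  88  22   8  11   5  40 137 192 193 192 192 191 192 193 195 194 
[... 167 characters left out ...]
   3  41 138 193 195 192 190 188 189 191 190 190 190
192 190 188 189 190 191 192 193 192 160  84  20   9  10   5  30 109 172 192 192 191 190 190 191 190 187 186
193 192 191 190 191 190 191 194 192 161  84  21   6   9   6  28 104 166 189 190 191 192 191 191 191 191 192
195 194 192 191 190 191 191 191 191 161  88  22   8   8   6  29 107 170 191 188 188 189 191 192 191 192 192
197 195 194 193 193 193 193 193 193 175 115  31   9   9   7  29 106 169 190 191 191 192 192 191 190 190 189
191 190 191 193 193 193 193 192 191 174 117  33   9   7   9  28 105 169 192 193 194 193 191 187 187 186 186
189 190 189 190 189 188 186 186 188 171 115  33   8   8   8  29 106 169 193 196 196 195 190 188 190 190 191
```

step_arm --pt "2 1 -15 0 0 0 60" --pt "2 1 -30 0 0 0 60" --pt "2 1 -45 0 0 0 60" --pt "2 1 -62 0 0 0 60" --pt "2 1 -62 0 0 0 60" --pt "2 1 -62 0 0 0 30" --pt "2 1 -62 0 0 0 25" --pt "2 1 -62 0 0 0 25"

```text
clock: 3.25
eef_pos: [524.7, 269.9, 109.2]
tcp_rot: [-2.18, 1.57, -0.935]
contact_force: [0.4, -0.0, 0.7]
opening: 0.295
```

```bash
python3 - <<'E'
from h import *
s,M=tcp(); print(s["eef_pos"],s["contact_force"],s["opening"])
for n in("side","top"):
    p,d=vision.grab_frame(n)
    u,v=proj(n,s["eef_pos"])[0].astype(int); print(u,v); u=max(u,60);v=max(v,60)
    cv2.imwrite(f"pics/{n}2.png",cv2.resize(p[v-60:v+60,u-60:u+60,::-1],None,fx=5,fy=5,interpolation=cv2.INTER_CUBIC))
E
```

```text
[524.68142238 269.91518705 109.2326511 ] [ 0.41509419 -0.04756949  0.66055757] 0.294946336620121
279 175
216 260
```

View pics/side2.png

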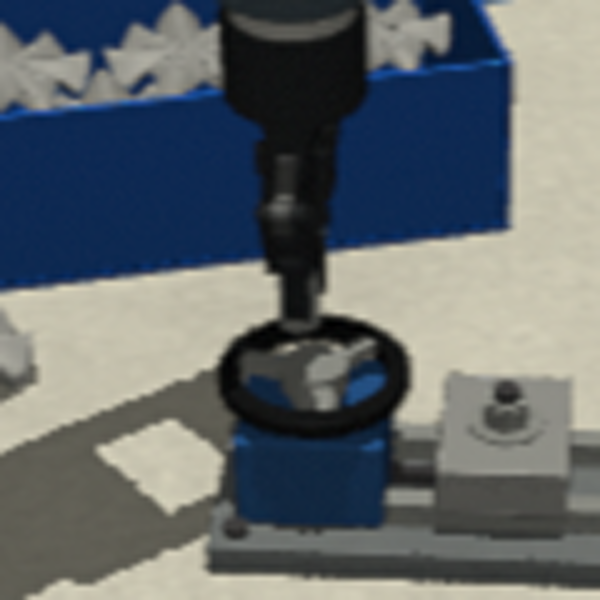

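The fingers straddle the knob (around crop (300,300)), so I'm closing on it.

step_arm --pt "0 0 0 0 0 0 10" --pt "0 0 0 0 0 0 10" --pt "0 0 0 0 0 0 10" --pt "0 0 0 0 0 0 10" --pt "0 0 0 0 0 0 10" --pt "0 0 0 0 0 0 10" --pt "0 0 0 0 0 0 10" --pt "0 0 0 0 0 0 10" --force 30

```text
clock: 4.35
eef_pos: [525.3, 271.3, 109.5]
tcp_rot: [-0.715, 1.568, 0.53]
contact_force: [0.3, 7.3, -2.1]
opening: 0.202
```

```bash
python3 - <<'E'
from h import *
s,M=tcp(); print(s["eef_pos"],s["contact_force"],s["wrist_torque"],s["opening"]*85.4)
E
```

```text
[525.29355484 271.2724396  109.5138599 ] [ 0.31348189  7.27284097 -2.05345602] [ 0.94595501 -0.16540604 -0.06727383] 17.239170367762373
```

step_arm --pt "8.3 -0.8 0 0 0 0 10" --pt "16.4 -3.3 0 0 0 0 10" --pt "23.7 -7.3 0 0 0 0 10" --pt "30.1 -12.7 0 0 0 0 10" --pt "35.3 -19.3 0 0 0 0 10" --pt "39.1 -26.8 0 0 0 0 10" --pt "41.4 -34.9 0 0 0 0 10" --pt "41.4 -34.9 0 0 0 0 10"

```text
clock: 5.35
eef_pos: [569.1, 236.2, 109.6]
tcp_rot: [-0.942, 1.564, 0.303]
contact_force: [7.7, 0.1, -6.9]
opening: 0.198
```

```bash
python3 - <<'E'
from h import *
s,M=tcp(); print(s["eef_pos"],s["contact_force"],s["wrist_torque"],s["opening"]*85.4)
for n in("side","top"):
    p,d=vision.grab_frame(n)
    u,v=proj(n,s["eef_pos"])[0].astype(int); print(u,v); u=max(u,60);v=max(v,60)
    cv2.imwrite(f"pics/{n}3.png",cv2.resize(p[v-60:v+60,u-60:u+60,::-1],None,fx=5,fy=5,interpolation=cv2.INTER_CUBIC))
E
```

```text
[569.12428508 236.21685438 109.64294423] [ 7.72505324  0.07355237 -6.87749731] [-0.2281312  -1.3441107  -0.02811455] 16.93085083536067
298 180
229 244
```

View pics/side3.png

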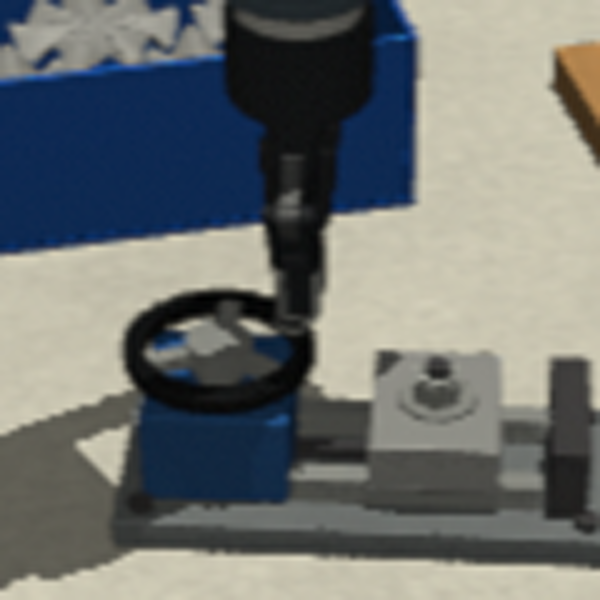

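step_arm --pt "0.3 -8.4 0 0 0 0 10" --pt "-0.8 -16.7 0 0 0 0 10" --pt "-3.5 -24.6 0 0 0 0 10" --pt "-7.8 -31.8 0 0 0 0 10" --pt "-13.3 -38.0 0 0 0 0 10" --pt "-20 -43.0 0 0 0 0 10" --pt "-27.5 -46.6 0 0 0 0 10" --pt "-27.5 -46.6 0 0 0 0 10"

```text
clock: 6.45
eef_pos: [540.0, 189.3, 109.5]
tcp_rot: [-0.995, 1.566, 0.25]
contact_force: [-1.6, 1.7, -2.1]
opening: 0.2
```

```bash
python3 - <<'E'
from h import *
s,M=tcp(); print(s["eef_pos"],s["contact_force"],s["wrist_torque"],s["opening"]*85.4)
E
```

```text
[539.98020655 189.25346599 109.52587225] [-1.6119959   1.68659217 -2.05266845] [ 0.10346483  0.57211371 -0.03505154] 17.119763741569816
```

step_arm --pt "-6.1 -1.5 0 0 0 0 10" --pt "-12.4 -2.1 0 0 0 0 10" --pt "-18.7 -1.7 0 0 0 0 10" --pt "-24.8 -0.4 0 0 0 0 10" --pt "-30.7 1.8 0 0 0 0 10" --pt "-34.4 3.7 0 0 0 0 10" --pt "-34.4 3.7 0 0 0 0 10" --pt "-34.4 3.7 0 0 0 0 10"

```text
clock: 7.45
eef_pos: [505.8, 193.6, 109.6]
tcp_rot: [-0.864, 1.565, 0.381]
contact_force: [2.8, 5.6, -7.9]
opening: 0.204
```

```bash
python3 - <<'E'
from h import *
s,M=tcp(); print(s["eef_pos"],s["contact_force"],s["wrist_torque"],s["opening"]*85.4)
for n in("side",):
    p,d=vision.grab_frame(n)
    cv2.imwrite(f"pics/{n}4.png",cv2.resize(p[140:240,240:380,::-1],None,fx=5,fy=5,interpolation=cv2.INTER_CUBIC))
E
```

```text
[505.75519578 193.63439409 109.56796006] [ 2.77792777  5.62793917 -7.89798147] [ 0.86505337 -0.36392595 -0.01388331] 17.44160855208474
```

View pics/side4.png

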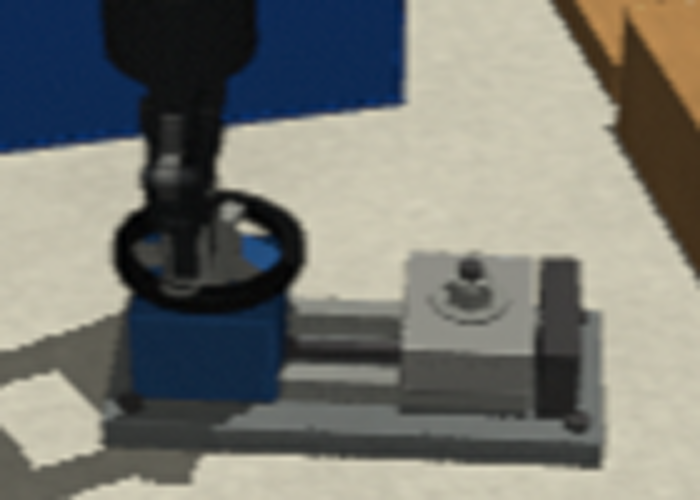

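step_arm --pt "-3.5 2.2 0 0 0 0 10" --pt "-6.8 4.9 0 0 0 0 10" --pt "-6.8 4.9 0 0 0 0 10" --pt "-9.8 7.9 0 0 0 0 10" --pt "-9.8 7.9 0 0 0 0 10" --pt "-9.8 7.9 0 0 0 0 10" --pt "-9.8 7.9 0 0 0 0 10" --pt "-9.8 7.9 0 0 0 0 10"

```text
clock: 8.5
eef_pos: [498.7, 197.5, 109.9]
tcp_rot: [-1.601, 1.56, -0.354]
contact_force: [17.8, -23.4, -8.4]
opening: 0.198
```

```bash
python3 - <<'E'
from h import *
s,M=tcp(); print(s["eef_pos"],s["contact_force"],s["wrist_torque"],s["opening"]*85.4)
for n in("side",):
    p,d=vision.grab_frame(n)
    cv2.imwrite(f"pics/{n}5.png",cv2.resize(p[140:240,240:380,::-1],None,fx=5,fy=5,interpolation=cv2.INTER_CUBIC))
E
```

```text
[498.70396898 197.4902816  109.85547295] [ 17.83715468 -23.4469928   -8.39375312] [-4.01849677 -2.55693546 -0.02933683] 16.916258587534184
```

View pics/side5.png

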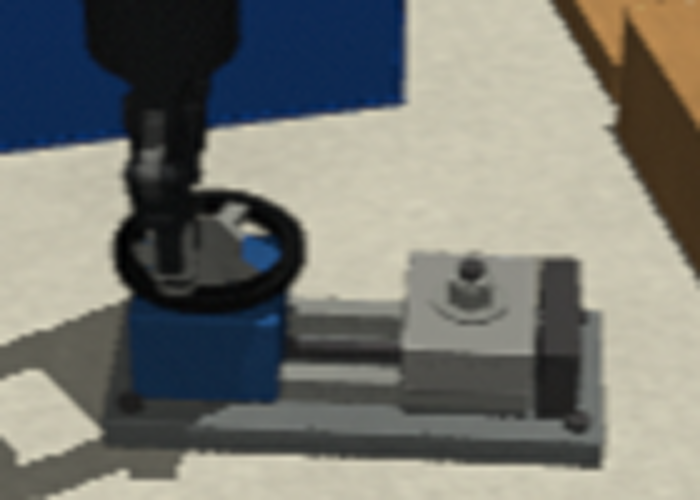

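At the stop: about 29 N is resisted and the gap to the stop block has closed. I'm releasing and rising.

step_arm --pt "0 0 0 0 0 0 60" --pt "0 0 0 0 0 0 60" --pt "0 0 0 0 0 0 60" --pt "0 0 0 0 0 0 60" --pt "0 0 15 0 0 0 60" --pt "0 0 40 0 0 0 60" --pt "0 0 75 0 0 0 60" --pt "0 0 110 0 0 0 60"

```text
clock: 9.55
eef_pos: [498.6, 197.6, 221.9]
tcp_rot: [-1.566, 1.559, -0.319]
contact_force: [0.8, 0.4, 0.6]
opening: 0.706
```

step_arm --pt "0 -40 0 0 0 0 60" --pt "0 -90 0 0 0 0 60" --pt "0 -140 0 0 0 0 60" --pt "0 -190 0 0 0 0 60" --pt "-8 -240 0 0 0 0 60" --pt "-16 -280 0 0 0 0 60" --pt "-24 -305 0 0 0 0 60" --pt "-29 -310 0 0 0 0 60"

```text
clock: 10.55
eef_pos: [469.4, -113.6, 222.8]
tcp_rot: [-1.568, 1.558, -0.322]
contact_force: [-0.2, -0.0, 0.5]
opening: 0.703
```

```bash
python3 - <<'E'
from h import *
s,M=tcp(); print(s["eef_pos"],s["contact_force"],s["wrist_torque"],s["opening"]*85.4,s["qpos"],s["clock"]); z=M[:,2]; print("jaw yaw",np.degrees(np.arctan2(z[1],z[0])))
for n in("side","top"):
    p,d=vision.grab_frame(n); np.save(n+"6.npy",d)
    cv2.imwrite(f"pics/{n}6.png",p[...,::-1])
# nut & wheel after
x=np.array([np.cos(-.292),np.sin(-.292)]);y=np.array([-x[1],x[0]])
from scipy.optimize import least_squares
for n in("top","side"):
    Wc=cloud(n,np.load(n+"6.npy")); c=np.array([520,229.])
    for i in range(8):
        d=np.hypot(Wc[...,0]-c[0],Wc[...,1]-c[1]); m=(d<58)&(d>36)&(Wc[...,2]>91)&(Wc[...,2]<101); q=Wc[m]
        sol=least_squares(lambda p:np.hypot(q[:,0]-p[0],q[:,1]-p[1])-p[2],[*c,46],loss='soft_l1'); c=sol.x[:2]
    t=Wc[(d<75)&(Wc[...,2]>138)]; print(n,"wheel",c,"knobtop",len(t),t.mean(0))
    f=(Wc[...,:2]-c); X=f@x; Y=f@y; Z=Wc[...,2]
    m=(X>110)&(X<175)&(abs(Y)<25)&(Z>76)&(Z<95); q=Wc[m]; t=q[q[:,2]>83]
    print("nut",len(q),q.mean(0),(q.min(0)+q.max(0))/2,q.max(0)-q.min(0),"stud",len(t),(t.min(0)+t.max(0))/2,"XY",((t[:,:2]-c)@x).mean(),((t[:,:2]-c)@y).mean())
    m=(X>70)&(X<172)&(abs(Y)<60)&(Z>58)&(Z<69);q=np.c_[X[m],Y[m]].astype(np.float32);print("slide",cv2.minAreaRect(q))
pt=cv2.imread("pics/top6.png"); ps=cv2.imread("pics/side6.png")
c=np.zeros((600,800,3),np.uint8); c[:600,:400]=cv2.resize(pt[180:300,205:285],(400,600),interpolation=cv2.INTER_CUBIC); c[:400,400:]=cv2.resize(ps[160:240,290:370],(400,400),interpolation=cv2.INTER_CUBIC); cv2.imwrite("pics/crop6.png",c)
cv2.imwrite("pics/s6.png",cv2.resize(ps[150:400,200:420],None,fx=2.4,fy=2.4,interpolation=cv2.INTER_CUBIC))
E
```

```text
[ 469.37126895 -113.55388149  222.83068895] [-0.1971013  -0.00764144  0.53693331] [0.01412412 0.00142998 0.00304272] 60.05943050196048 [-2.39742697e-01  1.32854160e-01  1.94602765e+00 -1.18618226e-03
  1.05028114e+00 -1.48472349e+00] 10.55
jaw yaw 71.36559146005447
top wheel [520.24398022 229.59221798] knobtop 34 [497.04858345 194.32264677 144.19673848]
nut 54 [653.87237186 188.74581899  82.80201968] [654.71357692 188.83696493  84.51835651] [23.83391121 23.1941302  16.54667209] stud 27 [651.62743131 189.64511191  87.98958996] XY 139.29269228649372 -1.3739960778386657
slide ((138.2047119140625, 0.043987274169921875), (67.20462036132812, 90.23420715332031), 0.044878508895635605)
side wheel [524.57242023 224.55130315] knobtop 0 [nan nan nan]
nut 54 [655.57871643 185.29072692  82.0826981 ] [655.73517159 186.0382912   84.1235487 ] [24.26709875 23.98553904 14.71466367] stud 21 [655.93039068 187.62192674  87.36104621] XY 136.13635132467758 2.5138527211306885
slide ((135.9412841796875, 1.9781684875488281), (97.24305725097656, 67.2114028930664), 89.93287658691406)<stdin>:14: RuntimeWarning: Mean of empty slice.
  ret = um.true_divide(
```

View pics/crop6.png

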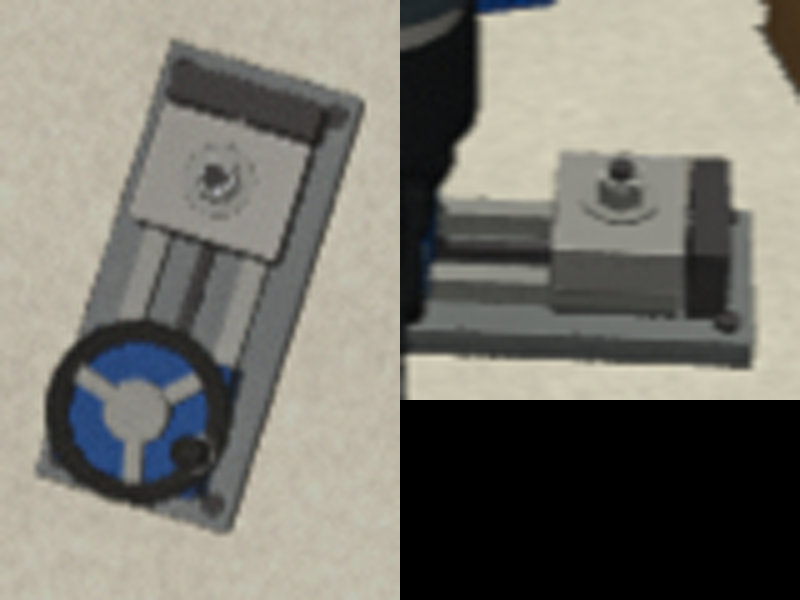

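View pics/s6.png

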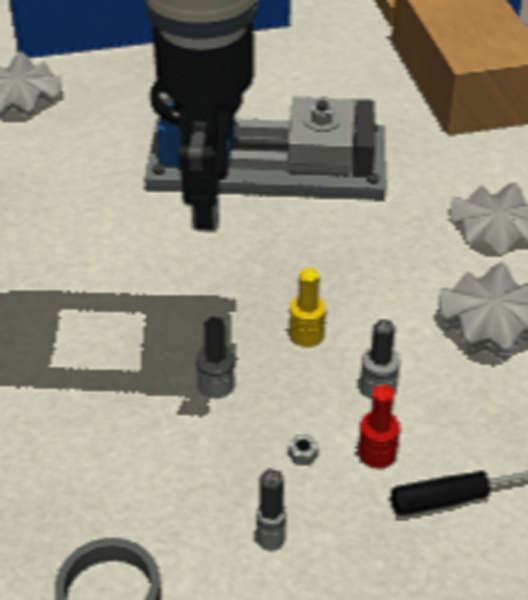

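The slide is against the stop and the nut sits at top-view crop (215,180), about (655,188). Next I grip the steel socket at (470,-112).

step_arm --pt "0.6 1.5 -30 0 0 0 60" --pt "0.6 1.5 -60 0 0 0 60" --pt "0.6 1.5 -90 0 0 0 60" --pt "0.6 1.5 -120 0 0 0 60" --pt "0.6 1.5 -140 0 0 0 60" --pt "0.6 1.5 -160 0 0 0 60" --pt "0.6 1.5 -175 0 0 0 60" --pt "0.6 1.5 -175 0 0 0 60"

```text
clock: 11.65
eef_pos: [469.5, -110.2, 46.8]
tcp_rot: [-1.548, 1.561, -0.301]
contact_force: [0.0, 0.7, 0.1]
opening: 0.705
```

```bash
python3 - <<'E'
from h import *
s,M=tcp(); print(s["eef_pos"],s["contact_force"])
c=np.zeros((600,800,3),np.uint8)
for i,n in enumerate(("side","top")):
    p,d=vision.grab_frame(n)
    u,v=proj(n,s["eef_pos"])[0].astype(int)
    c[:400,400*i:400*i+400]=cv2.resize(p[v-40:v+40,u-40:u+40,::-1],(400,400),interpolation=cv2.INTER_CUBIC)
cv2.imwrite("pics/g7.png",c[:400])
E
```

```text
[ 469.51864093 -110.17709978   46.80417699] [0.02856621 0.72571136 0.13957418]
```

View pics/g7.png

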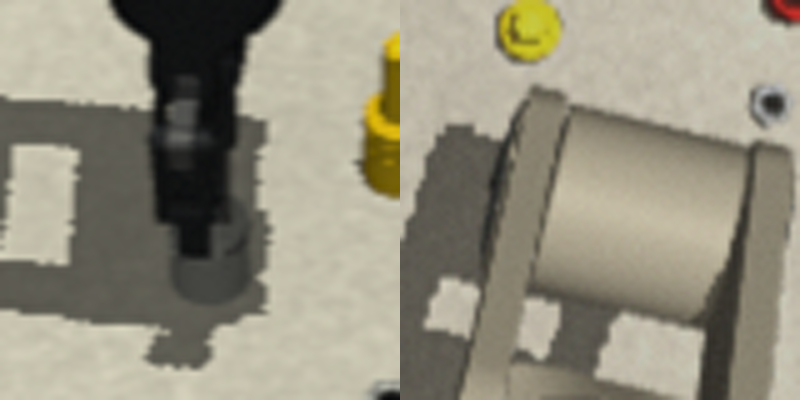

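step_arm --pt "2 -0.7 0 0 0 0 40" --pt "2 -0.7 0 0 0 0 30" --pt "2 -0.7 0 0 0 0 25" --pt "2 -0.7 0 0 0 0 10" --pt "2 -0.7 0 0 0 0 10" --pt "2 -0.7 0 0 0 0 10" --pt "2 -0.7 0 0 0 0 10" --pt "2 -0.7 0 0 0 0 10" --force 40

```text
clock: 12.75
eef_pos: [472.5, -111.4, 48.2]
tcp_rot: [-1.536, 1.558, -0.289]
contact_force: [-0.2, 0.8, 6.2]
opening: 0.213
```

step_arm --pt "0 0 5 0 0 0 10" --pt "0 0 20 0 0 0 10" --pt "0 0 40 0 0 0 10" --pt "0 0 65 0 0 0 10" --pt "0 0 90 0 0 0 10" --pt "0 0 115 0 0 0 10" --pt "0 0 140 0 0 0 10" --pt "0 0 140 0 0 0 10" --force 60

```text
clock: 13.75
eef_pos: [473.6, -111.7, 190.3]
tcp_rot: [-1.526, 1.554, -0.279]
contact_force: [0.3, -0.7, -2.5]
opening: 0.206
```

```bash
python3 - <<'E'
from h import *
s,M=tcp(); print(s["eef_pos"],s["contact_force"],s["wrist_torque"],s["opening"]*85.4)
c=np.zeros((600,800,3),np.uint8)
for i,n in enumerate(("side","top")):
    p,d=vision.grab_frame(n)
    u,v=proj(n,s["eef_pos"])[0].astype(int)
    c[:400,400*i:400*i+400]=cv2.resize(p[v-40:v+40,u-40:u+40,::-1],(400,400),interpolation=cv2.INTER_CUBIC)
cv2.imwrite("pics/g8.png",c[:400])
E
```

```text
[ 473.58223902 -111.70180802  190.34092503] [ 0.33535257 -0.65912357 -2.49164573] [-0.06876708 -0.0351498   0.02921703] 17.60665659566846
```

View pics/g8.png

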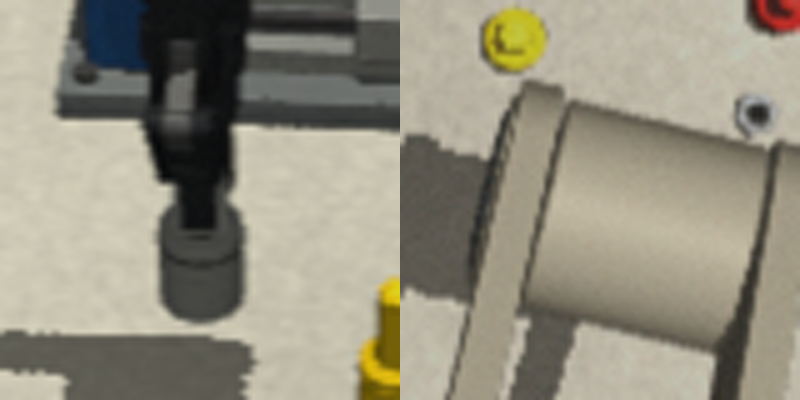

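```bash
cat >> h.py <<'E'
def turn_to(jawdeg):
    s,M=tcp(); a=np.radians(jawdeg); x=np.array([0,0,-1.]); z=np.array([np.cos(a),np.sin(a),0]); T=np.c_[x,np.cross(z,x),z]
    return R.from_matrix(T@M.T).as_rotvec()
E
python3 - <<'E'
from h import *
s,M=tcp(); print(M.round(4)); print(turn_to(43.3),turn_to(103.3))
E
```

```text
[[ 1.210e-02 -9.479e-01  3.183e-01]
 [-3.600e-03  3.183e-01  9.480e-01]
 [-9.999e-01 -1.260e-02  4.000e-04]]
[ 0.00649835  0.01095591 -0.49107333] [1.50205329e-04 1.27736392e-02 5.56110212e-01]
```

step_arm --pt "15 25 0 0 0 -0.05 10" --pt "40 67 0 0 0 -0.12 10" --pt "67 110 0 0.001 0.002 -0.2 10" --pt "94 155 0 0.002 0.004 -0.28 10" --pt "121 200 0 0.003 0.006 -0.36 10" --pt "148 245 0 0.004 0.008 -0.43 10" --pt "172 285 -15 0.006 0.011 -0.49 10" --pt "182 300 -30 0.006 0.011 -0.491 10"

```text
clock: 14.85
eef_pos: [654.2, 190.8, 155.6]
tcp_rot: [2.726, 1.569, -2.8]
contact_force: [-0.3, 0.1, -3.8]
opening: 0.209
```

```bash
cat > look.py <<'E'
import sys
from h import *
tag=sys.argv[1]; sc=int(sys.argv[2]) if len(sys.argv)>2 else 5
s,M=tcp(); print(s["eef_pos"].round(2),s["contact_force"].round(1),s["wrist_torque"].round(2),s["opening"]*85.4,s["clock"]); z=M[:,2]; print("jaw",np.degrees(np.arctan2(z[1],z[0])),"xaxis",M[:,0].round(4))
w=400//sc//2
c=np.zeros((400,800,3),np.uint8)
for i,n in enumerate(("side","top")):
    p,d=vision.grab_frame(n); np.save(f"{n}_{tag}.npy",d); cv2.imwrite(f"pics/full_{n}_{tag}.png",p[...,::-1])
    u,v=(proj(n,s["eef_pos"]-[0,0,30])[0]).astype(int); print(n,u-w,v-w)
    c[:,400*i:400*i+400]=cv2.resize(p[v-w:v+w,u-w:u+w,::-1],(400,400),interpolation=cv2.INTER_CUBIC)
cv2.imwrite(f"pics/{tag}.png",c)
E
python3 look.py g9 8
```

```text
[654.22 190.77 155.56] [-0.3  0.1 -3.8] [-0.    0.02 -0.03] 17.81991676790846 14.85
jaw 43.38199151619396 xaxis [-1.9e-03 -7.0e-04 -1.0e+00]
side 308 155
top 220 188
```

View pics/g9.png

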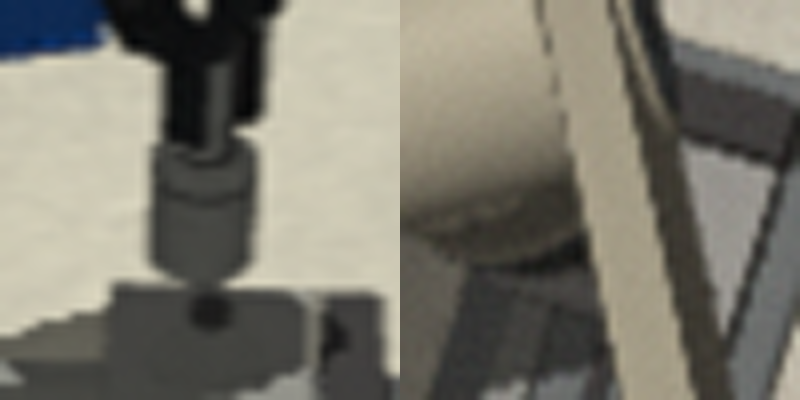

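```bash
python3 - <<'E'
from h import *
from scipy.optimize import least_squares
s,M=tcp(); e=s["eef_pos"]
W=cloud("side",np.load("side_g9.npy")); b=e[2]-48
m=(np.hypot(W[...,0]-e[0],W[...,1]-e[1])<30)&(W[...,2]>b+4)&(W[...,2]<b+34)
q=W[m]; print(len(q))
f=least_squares(lambda p:np.hypot(q[:,0]-p[0],q[:,1]-p[1])-18,e[:2],loss='soft_l1'); print("socket axis side cam",f.x,np.median(abs(f.fun)),"minus tcp",f.x-e[:2])
# stud/nut: side6 & side0, fit: stud cylinder r7 sides z 83..87, nut flats ~r12.6 z 70-80
for fn in("side6.npy",):
    W=cloud("side",np.load(fn))
    d=np.hypot(W[...,0]-655,W[...,1]-187)
    for z0,z1,rr in((70,79,12.9),(83.5,87,7)):
        m=(d<22)&(W[...,2]>z0)&(W[...,2]<z1); q=W[m]
        f=least_squares(lambda p:np.hypot(q[:,0]-p[0],q[:,1]-p[1])-rr,[655,187],loss='soft_l1'); print(z0,len(q),f.x,np.median(abs(f.fun)))
        print(q.round(1)[:12].tolist())
    m=(d<22)&(W[...,2]>70); print(W[m][:,2].max())
# image axis of socket in full side pic, axis of stud
g=cv2.imread("pics/full_side_g9.png").astype(int); 
for v in (178,182,186,196): print(v,g[v,322:344].sum(1).tolist())
g=cv2.imread("pics/side6.png").astype(int)
for v in range(190,203): print(v,g[v,322:346].sum(1).tolist())
E
```

```text
134
socket axis side cam [653.39888853 191.36810347] 0.9825532428326831 minus tcp [0.70479618 1.90819571]
70 27 [657.14841699 190.93165759] 1.4576110419922035
[[648.0, 198.0, 78.2], [647.1, 194.7, 77.4], [643.5, 201.2, 70.1], [661.1, 185.3, 78.4], [649.6, 184.0, 77.9], [651.8, 182.0, 79.0], [665.5, 181.4, 77.2], [644.4, 184.7, 75.0], [646.6, 182.8, 76.0], [648.5, 179.8, 77.8], [652.0, 182.1, 75.6], [659.1, 178.1, 77.2]]
83.5 14 [651.62332146 188.92884899] 1.5771574367891863
[[655.1, 194.6, 86.0], [657.6, 193.9, 86.0], [661.1, 195.9, 84.1], [652.2, 194.0, 83.6], [653.9, 190.5, 85.7], [657.2, 191.9, 84.2], [659.0, 189.0, 85.9], [650.4, 187.5, 85.1], [652.4, 185.0, 86.5], [655.9, 187.6, 84.2], [651.7, 182.3, 85.3], [654.6, 182.8, 84.4]]
91.48088053647177
178 [589, 592, 594, 591, 476, 210, 145, 177, 199, 205, 210, 209, 211, 205, 203, 197, 167, 208, 448, 598, 597, 590]
182 [583, 577, 578, 542, 390, 195, 183, 198, 198, 204, 208, 214, 211, 208, 200, 191, 189, 291, 483, 592, 599, 598]
186 [592, 590, 590, 547, 394, 199, 186, 199, 205, 209, 210, 208, 207, 205, 200, 188, 193, 358, 529, 586, 578
[... 1046 characters left out ...]
 254, 294, 287, 303, 283, 246, 306, 362, 387, 410, 418, 423, 423, 425, 429]
198 [424, 423, 423, 423, 418, 414, 411, 338, 203, 195, 225, 254, 278, 257, 202, 219, 317, 401, 410, 415, 423, 423, 424, 429]
199 [427, 424, 423, 420, 412, 414, 413, 341, 213, 198, 205, 210, 219, 212, 202, 219, 320, 406, 409, 414, 421, 423, 422, 429]
200 [428, 425, 423, 401, 381, 401, 407, 344, 237, 210, 200, 204, 207, 206, 206, 227, 326, 410, 413, 413, 423, 424, 423, 432]
201 [419, 426, 424, 420, 374, 352, 393, 399, 375, 308, 231, 216, 226, 237, 278, 313, 360, 402, 381, 386, 423, 423, 426, 427]
202 [422, 427, 424, 426, 394, 327, 314, 367, 396, 398, 380, 341, 335, 376, 401, 398, 392, 355, 314, 365, 421, 424, 426, 427]
```

step_arm --pt "3.3 -0.8 0 0 0 0 10" --pt "3.3 -0.8 0 0 0 0 10" --pt "3.3 -0.8 0 0 0 0 10" --pt "3.3 -0.8 0 0 0 0 10" --pt "3.3 -0.8 0 0 0 0 10" --pt "3.3 -0.8 0 0 0 0 10" --pt "3.3 -0.8 0 0 0 0 10" --pt "3.3 -0.8 0 0 0 0 10"

```text
clock: 15.95
eef_pos: [655.9, 188.7, 154.1]
tcp_rot: [2.736, 1.565, -2.789]
contact_force: [-0.0, 0.3, -2.8]
opening: 0.208
```

```bash
python3 look.py g10 8; python3 - <<'E'
from h import *
s,M=tcp(); e=s["eef_pos"];print(e)
g=cv2.imread("pics/full_side_g10.png").astype(int); 
for v in (178,182,186,196): print(v,g[v,322:346].sum(1).tolist())
for dz in(-10,-40,-67): print(proj("side",e+[0,0,dz]))
print(proj("side",[e[0]-.245,e[1]-.97,88]),proj("side",[*e[:2],88]),proj("side",[*e[:2],67]),proj("top",[*e[:2],88]))
E
```

```text
[655.95 188.71 154.06] [-0.   0.3 -2.8] [-0.02 -0.01  0.02] 17.771449479517962 15.95
jaw 43.43819281509461 xaxis [-0.0052 -0.0019 -1.    ]
side 309 156
top 220 187
[655.96418508 188.67388368 154.07800086]
178 [591, 591, 593, 597, 585, 456, 196, 172, 199, 215, 216, 212, 208, 211, 216, 217, 211, 187, 231, 453, 594, 594, 591, 591]
182 [581, 576, 580, 590, 554, 396, 197, 184, 200, 207, 207, 209, 207, 206, 205, 200, 192, 202, 360, 533, 599, 600, 592, 586]
186 [592, 589, 592, 592, 515, 323, 189, 190, 202, 208, 211, 210, 208, 212, 207, 200, 188, 208, 427, 578, 583, 577, 577, 581]
196 [202, 202, 202, 204, 201, 201, 201, 193, 194, 196, 184, 161, 146, 171, 193, 196, 198, 201, 201, 202, 201, 199, 202, 208]
[[334.76968753 174.82047442]]
[[334.32675855 184.44390189]]
[[333.93904369 192.86770357]]
[[333.96235742 192.80267473]] [[333.9521174  192.58365373]] [[333.65718896 198.9915039 ]] [[247.65392318 214.40027475]]
```

View pics/g10.png

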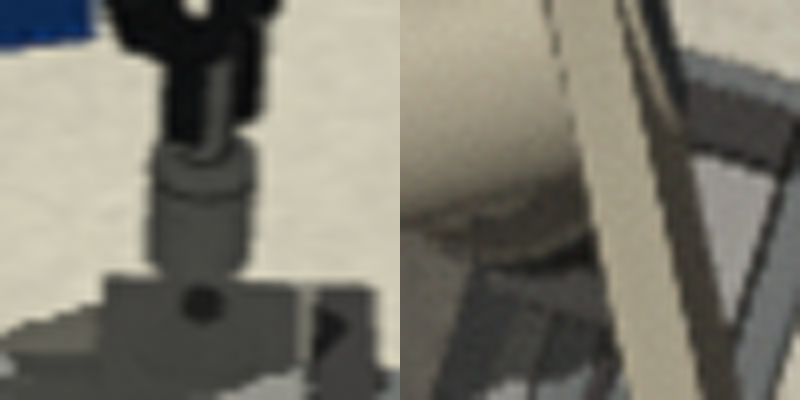

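step_arm --pt "1.3 -0.4 0 -0.002 0.005 0 10" --pt "1.3 -0.4 -5 -0.002 0.005 0 10" --pt "1.3 -0.4 -10 -0.002 0.005 0 10" --pt "1.3 -0.4 -14 -0.002 0.005 0 10" --pt "1.3 -0.4 -17 -0.002 0.005 0 10" --pt "1.3 -0.4 -20 -0.002 0.005 0 10" --pt "1.3 -0.4 -22 -0.002 0.005 0 10" --pt "1.3 -0.4 -22 -0.002 0.005 0 10"

```text
clock: 17.05
eef_pos: [657.2, 188.3, 131.9]
tcp_rot: [2.747, 1.56, -2.778]
contact_force: [0.0, 0.4, -3.3]
opening: 0.207
```

step_arm --pt "0 0 -2 0 0 0 10" --pt "0 0 -4 0 0 0 10" --pt "0 0 -6 0 0 0 10" --pt "0 0 -8 0 0 0 10" --pt "0 0 -9 0 0 0 10" --pt "0 0 -9 0 0 0 10" --pt "0 0 -9 0 0 0 10" --pt "0 0 -9 0 0 0 10"

```text
clock: 18.05
eef_pos: [658.7, 188.3, 129.7]
tcp_rot: [2.886, 1.564, -2.639]
contact_force: [-12.9, -6.8, 44.0]
opening: 0.211
```

```bash
python3 look.py g11 8
```

```text
[658.71 188.31 129.69] [-12.9  -6.8  44. ] [-1.16  2.79 -0.01] 18.056812229475828 18.05
jaw 43.44478654251387 xaxis [-0.006  -0.0033 -1.    ]
side 310 163
top 222 187
```

View pics/g11.png

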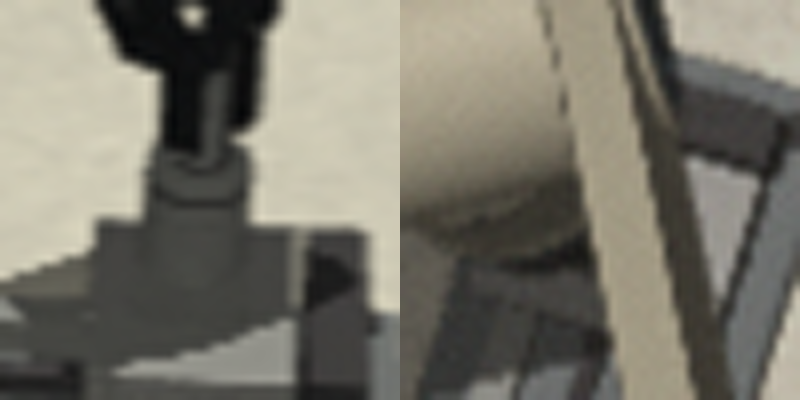

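It stopped 14.7 mm above the seat with 44 N, so this is either the wrong socket or it is off-centre. I'll relax the push and search around.

step_arm --pt "-1.5 0 -2 0 0.005 0 10" --pt "-0.5 0 -2.5 0 0.005 0 10" --pt "-0.5 1.5 -2.5 0 0.005 0 10" --pt "-2 1.8 -2.5 0 0.005 0 10" --pt "-3.2 0.5 -2.5 0 0.005 0 10" --pt "-3.2 -1.2 -2.5 0 0.005 0 10" --pt "-2 -2 -2.5 0 0.005 0 10" --pt "-0.5 -2 -2.5 0 0.005 0 10"

```text
clock: 19.15
eef_pos: [659.0, 187.7, 130.0]
tcp_rot: [2.482, 1.562, -3.044]
contact_force: [-8.1, 1.9, 21.1]
opening: 0.21
```

```bash
python3 - <<'E'
from h import *
s,M=tcp(); print(s["eef_pos"],s["contact_force"],s["wrist_torque"],M[:,0])
E
```

```text
[659.0471384  187.65589453 129.9954525 ] [-8.12163638  1.85682467 21.09400835] [0.63096991 1.74826496 0.03599139] [-8.89126097e-03 -8.74545697e-04 -9.99960090e-01]
```

step_arm --pt "-1 0 2 0 0.008 0 10" --pt "-1.5 0 2.5 0 0.008 0 10" --pt "-2.5 0.5 2.5 0 0.008 0 10" --pt "-3.5 0.9 2.5 0 0.008 0 10" --pt "-4.8 1.2 2.5 0 0.008 0 10" --pt "-6 1.7 2.5 0 0.008 0 10" --pt "-7 2 2.5 0 0.008 0 10" --pt "-7 2 2.5 0 0.008 0 10"

```text
clock: 20.15
eef_pos: [653.8, 189.3, 132.6]
tcp_rot: [2.475, 1.558, -3.05]
contact_force: [7.3, -1.8, -8.3]
opening: 0.207
```

step_arm --pt "2 -0.6 0 0 0 0 10" --pt "3.5 -1 0 0 0 0 10" --pt "5 -1.5 0 0 0 0 10" --pt "6.5 -1.9 0 0 0 0 10" --pt "8 -2.3 0 0 0 0 10" --pt "9 -2.7 0 0 0 0 10" --pt "10 -3 0 0 0 0 10" --pt "10 -3 0 0 0 0 10"

```text
clock: 21.15
eef_pos: [662.6, 186.5, 132.3]
tcp_rot: [2.448, 1.555, -3.077]
contact_force: [-5.2, 1.3, -2.2]
opening: 0.212
```

```bash
python3 - <<'E'
from h import *
s,M=tcp(); print(s["eef_pos"],s["contact_force"],s["wrist_torque"],M[:,0])
E
```

```text
[662.64563751 186.51823283 132.3342544 ] [-5.18959687  1.33191821 -2.19893178] [0.45744665 1.18445728 0.04411799] [-0.0156587  -0.00100798 -0.99987689]
```

step_arm --pt "-2 0.6 0 0 0.008 0 10" --pt "-4.4 1.3 0 0 0.012 0 10" --pt "-4 2.5 0 0 0.012 0 10" --pt "-3.6 3.7 0 0 0.012 0 10" --pt "-3.2 5 0 0 0.012 0 10" --pt "-2.8 6.2 0 0 0.012 0 10" --pt "-2.4 7.5 0 0 0.012 0 10" --pt "-2.4 7.5 0 0 0.012 0 10"

```text
clock: 22.15
eef_pos: [659.8, 192.8, 132.1]
tcp_rot: [2.496, 1.542, -3.029]
contact_force: [-1.0, -6.0, -1.4]
opening: 0.209
```

step_arm --pt "-0.5 -2 0 0 0 0 10" --pt "-1 -4 0 0 0 0 10" --pt "-1.5 -5.5 0 0 0 0 10" --pt "-2 -7 0 0 0 0 10" --pt "-2.5 -8.5 0 0 0 0 10" --pt "-3 -10 0 0 0 0 10" --pt "-3.4 -11.5 0 0 0 0 10" --pt "-3.4 -11.5 0 0 0 0 10"

```text
clock: 23.15
eef_pos: [657.5, 184.2, 132.3]
tcp_rot: [2.321, 1.545, 3.079]
contact_force: [2.9, 12.5, -8.2]
opening: 0.212
```

```bash
python3 - <<'E'
from h import *
s,M=tcp(); print(s["eef_pos"],s["contact_force"],s["wrist_torque"],M[:,0])
E
```

```text
[657.4777739  184.16378523 132.2575213 ] [ 2.91786085 12.45468737 -8.16560555] [ 2.63616763 -0.84073166 -0.06059713] [-0.02607546  0.00163774 -0.99965864]
```

```bash
python3 - <<'E'
from h import *
print(turn_to(43.4))
E
```

```text
[-0.00164112 -0.02607823 -0.00024507]
```

The stud play in the opening is only about 9 mm in both directions, while a fitting opening would give at least 12. It also rested 15 mm high, so this socket does not fit. I'm carrying it back.

step_arm --pt "0.5 4 0 0 -0.01 0 10" --pt "0.5 4 15 -0.001 -0.02 0 10" --pt "0.5 4 40 -0.001 -0.026 0 10" --pt "-10 -20 55 -0.001 -0.026 0 10" --pt "-38 -62 60 -0.001 -0.026 0 10" --pt "-68 -108 60 -0.001 -0.026 0 10" --pt "-97 -154 60 -0.001 -0.026 0 10" --pt "-120 -190 60 -0.001 -0.026 0 10"

```text
clock: 24.15
eef_pos: [536.7, -7.7, 194.5]
tcp_rot: [-0.764, 1.568, -0.007]
contact_force: [0.2, -0.7, -2.8]
opening: 0.21
```

step_arm --pt "-20 -32 0 0 0 0 10" --pt "-42 -67 -10 0 0 0 10" --pt "-58 -94 -25 0 0 0 10" --pt "-65 -105 -50 0 0 0 10" --pt "-65 -105 -75 0 0 0 10" --pt "-65 -105 -95 0 0 0 10" --pt "-65 -105 -110 0 0 0 10" --pt "-65 -105 -118 0 0 0 10"

```text
clock: 25.15
eef_pos: [472.2, -113.0, 76.8]
tcp_rot: [-0.863, 1.568, -0.106]
contact_force: [-0.3, 0.1, -3.6]
opening: 0.211
```

```bash
python3 look.py g12 5; python3 -c "
from h import *
print(turn_to(43.4))"
```

```text
[ 472.16 -112.96   76.78] [-0.3  0.1 -3.6] [ 0.01 -0.06  0.02] 17.997883336717948 25.15
jaw 43.38271375431414 xaxis [ 3.2e-03 -3.0e-04 -1.0e+00]
side 250 255
top 313 240
[2.00323517e-05 2.07794088e-03 2.03119068e-04]
```

View pics/g12.png

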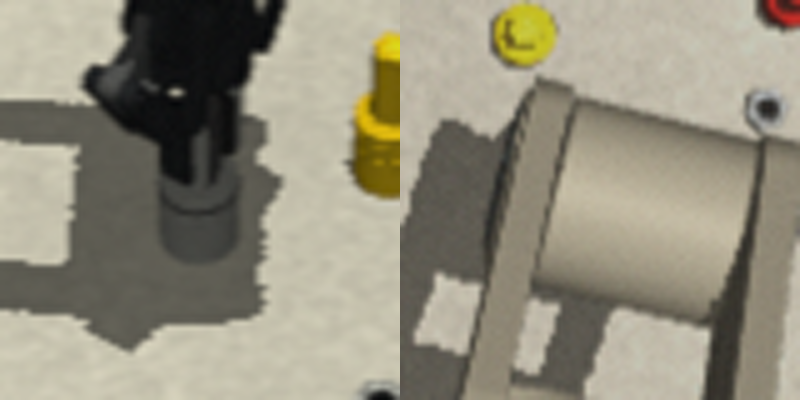

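step_arm --pt "0 0 -8 0 0.002 0 10" --pt "0 0 -16 0 0.002 0 10" --pt "0 0 -22 0 0.002 0 10" --pt "0 0 -26 0 0.002 0 10" --pt "0 0 -28.5 0 0.002 0 10" --pt "0 0 -29.5 0 0.002 0 10" --pt "0 0 -29.5 0 0.002 0 10" --pt "0 0 -29.5 0 0.002 0 10"

```text
clock: 26.25
eef_pos: [471.9, -112.8, 48.3]
tcp_rot: [-0.986, 1.57, -0.229]
contact_force: [-4.7, 2.1, 18.8]
opening: 0.211
```

```bash
python3 - <<'E'
from h import *
s,M=tcp(); print(s["eef_pos"],s["contact_force"],s["wrist_torque"],M[:,0])
E
```

```text
[ 471.93144902 -112.77351151   48.30270351] [-4.67400281  2.068727   18.82207121] [ 0.25712149  1.0641006  -0.02893534] [ 4.62229601e-04 -1.07762928e-04 -9.99999887e-01]
```

step_arm --pt "0 0 -0.5 0 0 0 40" --pt "0 0 -0.5 0 0 0 40" --pt "0 0 0 0 0 0 40" --pt "0 0 0 0 0 0 40" --pt "0 0 15 0 0 0 40" --pt "0 0 40 0 0 0 40" --pt "0 0 65 0 0 0 40" --pt "0 0 90 0 0 0 40"

```text
clock: 27.25
eef_pos: [472.0, -112.8, 140.1]
tcp_rot: [-0.987, 1.57, -0.23]
contact_force: [0.7, 0.1, -0.5]
opening: 0.465
```

step_arm --pt "20 -5 5 0 0 0 40" --pt "55 -14 5 0 0 0 40" --pt "90 -23 5 0 0 0 40" --pt "125 -32 5 0 0 0 40" --pt "145 -37 0 0 0 0 40" --pt "148 -38 -20 0 0 0 40" --pt "148 -38 -35 0 0 0 40" --pt "148 -38 -35 0 0 0 40"

```text
clock: 28.25
eef_pos: [617.7, -150.2, 103.1]
tcp_rot: [2.134, 1.568, 2.891]
contact_force: [-0.6, -0.5, 0.7]
opening: 0.47
```

```bash
python3 look.py g13 5; python3 -c "
from h import *
print(turn_to(43.4))
for n in('top','side'):
  w=cloud(n,np.load(n+'_g13.npy'))
  for z0,z1 in((2,38),(50,95)):
    m=(np.hypot(w[...,0]-470,w[...,1]+112)<28)&(w[...,2]>z0)&(w[...,2]<z1); q=w[m]; print(n,len(q),((q.min(0)+q.max(0))/2).round(1),q.max(0).round(1))
p=cv2.imread('pics/full_side_g13.png'); cv2.imwrite('pics/s2b.png',cv2.resize(p[240:400,240:400],None,fx=3.5,fy=3.5,interpolation=cv2.INTER_CUBIC))
"
```

```text
[ 617.68 -150.2   103.12] [-0.6 -0.5  0.7] [-0.01  0.01  0.01] 40.153318759323525 28.25
jaw 43.39069888154732 xaxis [-3.e-03  8.e-04 -1.e+00]
side 318 248
top 326 189
[1.20888430e-05 2.78644766e-04 2.24245457e-04]Traceback (most recent call last):
  File "<string>", line 7, in <module>
    m=(np.hypot(w[...,0]-470,w[...,1]+112)<28)&(w[...,2]>z0)&(w[...,2]<z1); q=w[m]; print(n,len(q),((q.min(0)+q.max(0))/2).round(1),q.max(0).round(1))
                                                                                                     ~~~~~^^^
    return umr_minimum(a, axis, None, out, keepdims, initial, where)
ValueError: zero-size array to reduction operation minimum which has no identity
```

View pics/g13.png

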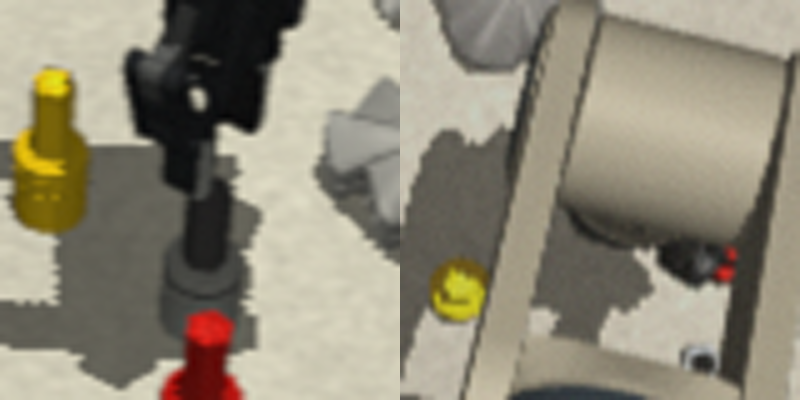

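step_arm --pt "2 -0.3 -5 0 0 0 40" --pt "2 -0.3 -15 0 0 0 40" --pt "2 -0.3 -30 0 0 0 40" --pt "2 -0.3 -45 0 0 0 40" --pt "2 -0.3 -53 0 0 0 40" --pt "2 -0.3 -56 0 0 0 40" --pt "2 -0.3 -56 0 0 0 40" --pt "2 -0.3 -56 0 0 0 40"

```text
clock: 29.35
eef_pos: [621.6, -151.0, 49.4]
tcp_rot: [-0.966, 1.57, -0.209]
contact_force: [-0.5, 0.4, 0.4]
opening: 0.47
```

```bash
python3 look.py g14 5; python3 -c "
from h import *
p=cv2.imread('pics/full_side_g14.png'); cv2.imwrite('pics/s2b.png',cv2.resize(p[240:400,240:400],None,fx=3.5,fy=3.5,interpolation=cv2.INTER_CUBIC))
"
```

```text
[ 621.58 -151.02   49.38] [-0.5  0.4  0.4] [ 0.01 -0.01  0.03] 40.170218949454174 29.35
jaw 43.3874870092348 xaxis [ 1.e-03 -2.e-04 -1.e+00]
side 319 265
top 325 189
```

View pics/g14.png

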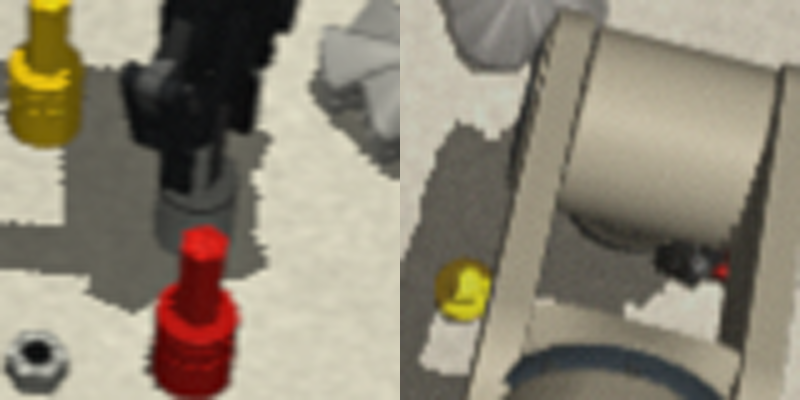

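View pics/s2b.png

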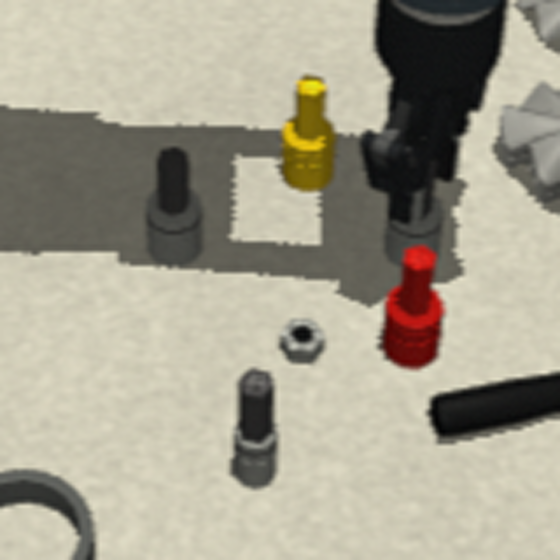

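The first socket stands upright at crop (173,220), and the gripper straddles the second. I'm closing on the second one.

step_arm --pt "-0.5 0.3 -1 0 0 0 30" --pt "-0.5 0.3 -1 0 0 0 25" --pt "-0.5 0.3 -1 0 0 0 10" --pt "-0.5 0.3 -1 0 0 0 10" --pt "-0.5 0.3 -1 0 0 0 10" --pt "-0.5 0.3 -1 0 0 0 10" --pt "-0.5 0.3 -1 0 0 0 10" --pt "-0.5 0.3 -1 0 0 0 10" --force 40

```text
clock: 30.45
eef_pos: [621.1, -150.7, 48.6]
tcp_rot: [-0.984, 1.57, -0.227]
contact_force: [-2.0, -0.5, 6.0]
opening: 0.221
```

```bash
python3 - <<'E'
from h import *
s,M=tcp(); print(s["eef_pos"],s["contact_force"],s["wrist_torque"],M[:,0],s["opening"]*85.4,turn_to(43.4))
E
```

```text
[ 621.12947324 -150.72311807   48.60889047] [-2.00070286 -0.46428603  5.97375256] [-0.01668876  0.28002311  0.02678928] [ 1.17373674e-03 -2.71149618e-04 -9.99999274e-01] 18.879394657858835 [0.00027103 0.00117376 0.00020544]
```

step_arm --pt "0 0 0 0 0 0 10" --pt "0 0 0 0 0 0 10" --pt "0 0 0 0 0 0 10" --pt "0 0 5 0 0 0 10" --pt "0 0 25 0 0 0 10" --pt "0 0 50 0 0 0 10" --pt "0 0 85 0 0 0 10" --pt "0 0 120 0 0 0 10" --force 70

```text
clock: 31.45
eef_pos: [621.1, -150.7, 170.7]
tcp_rot: [-0.98, 1.569, -0.223]
contact_force: [1.0, 0.2, -2.3]
opening: 0.214
```

```bash
python3 look.py g15 8;  python3 -c "
from h import *
print(turn_to(43.3))"
```

```text
[ 621.15 -150.69  170.71] [ 1.   0.2 -2.3] [-0.04 -0.05 -0.04] 18.317786283789662 31.45
jaw 43.388710062411235 xaxis [ 1.7e-03 -4.0e-04 -1.0e+00]
side 337 240
top 343 200
[ 0.00212379  0.00880026 -0.00157052]
```

View pics/g15.png

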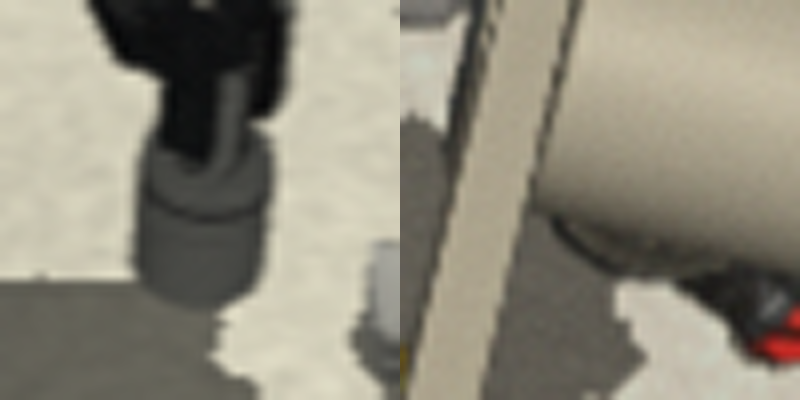

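```bash
python3 - <<'E'
from h import *
s,M=tcp(); e=s["eef_pos"]; b=e[2]-48
print(proj("side",[*e[:2],b]),proj("side",[*e[:2],b+40]))
g=cv2.imread("pics/full_side_g15.png").sum(2).astype(float)
# edges by half-level
for v in range(262,274,2):
    row=g[v,348:378]; print(v,row.astype(int).tolist())
W=cloud("side",np.load("side_g15.npy"))
from scipy.optimize import least_squares
m=(np.hypot(W[...,0]-e[0],W[...,1]-e[1])<30)&(W[...,2]>b+3)&(W[...,2]<b+36); q=W[m]
def res(p):
    a=np.array([p[2],p[3],1]);a/=np.linalg.norm(a); d=q-[p[0],p[1],b]; return np.linalg.norm(d-np.outer(d@a,a),axis=1)-18
f=least_squares(res,[e[0],e[1],0,0],loss='soft_l1'); print(len(q),f.x-[e[0],e[1],0,0])
E
```

```text
[[363.58380149 271.00243879]] [[365.0487809  257.06549001]]
262 [572, 571, 576, 589, 601, 513, 285, 164, 193, 207, 208, 210, 208, 210, 209, 211, 196, 191, 205, 209, 208, 202, 215, 427, 582, 592, 597, 596, 601, 606]
264 [605, 593, 584, 585, 586, 482, 245, 134, 143, 181, 205, 218, 224, 219, 215, 214, 220, 225, 227, 222, 205, 173, 230, 473, 621, 624, 612, 606, 604, 610]
266 [585, 579, 575, 583, 591, 477, 216, 184, 193, 174, 146, 136, 159, 179, 182, 184, 185, 175, 156, 154, 144, 176, 373, 550, 607, 604, 595, 586, 579, 584]
268 [580, 575, 590, 601, 598, 473, 212, 177, 193, 202, 208, 211, 211, 213, 213, 213, 210, 210, 207, 202, 187, 193, 369, 541, 596, 599, 601, 608, 605, 605]
270 [591, 596, 606, 608, 563, 397, 192, 175, 190, 197, 206, 208, 206, 206, 209, 206, 205, 208, 208, 206, 193, 219, 449, 601, 601, 597, 599, 602, 595, 602]
272 [583, 584, 589, 588, 516, 330, 182, 181, 196, 206, 211, 214, 219, 218, 223, 217, 216, 213, 211, 202, 192, 262, 477, 608, 599, 595, 604, 614, 615, 606]
247 [-4.03072834  0.16131511  0.0177984   0.08358814]
```

step_arm --pt "3 25 0 0 0 0 10" --pt "8 70 0 0 0 0 10" --pt "14 118 0 0 0 0 10" --pt "19 166 0 0 0 0 10" --pt "25 214 0 0 0.002 0 10" --pt "31 262 0 0.001 0.004 0 10" --pt "36 310 -5 0.002 0.006 -0.001 10" --pt "38.8 336.7 -12 0.002 0.008 -0.001 10"

```text
clock: 32.55
eef_pos: [662.3, 187.6, 161.4]
tcp_rot: [-0.685, 1.57, 0.073]
contact_force: [0.4, -0.2, -2.4]
opening: 0.217
```

step_arm --pt "0 -0.5 -3 0 0 0 10" --pt "0 -0.5 -3 0 0 0 10" --pt "0 -0.5 -3 0 0 0 10" --pt "0 -0.5 -3 0 0 0 10" --pt "0 -0.5 -3 0 0 0 10" --pt "0 -0.5 -3 0 0 0 10" --pt "0 -0.5 -3 0 0 0 10" --pt "0 -0.5 -3 0 0 0 10"

```text
clock: 33.55
eef_pos: [662.4, 187.2, 158.4]
tcp_rot: [-0.717, 1.57, 0.041]
contact_force: [0.2, -0.1, -2.2]
opening: 0.218
```

```bash
python3 look.py g16 8; python3 - <<'E'
from h import *
from scipy.optimize import least_squares
s,M=tcp(); e=s["eef_pos"];print(e,turn_to(43.3))
g=cv2.imread("pics/full_side_g16.png").astype(int); 
for v in (178,182,186,196): print(v,g[v,320:348].sum(1).tolist())
for nm in("g10","g16"):
    W=cloud("side",np.load(f"side_{nm}.npy")); b=107
    m=(np.hypot(W[...,0]-656,W[...,1]-188)<32)&(W[...,2]>b+4)&(W[...,2]<b+34); q=W[m]
    f=least_squares(lambda p:np.hypot(q[:,0]-p[0],q[:,1]-p[1])-18,[656,188],loss='soft_l1'); print(nm,len(q),f.x)
E
```

```text
[662.35 187.17 158.41] [ 0.2 -0.1 -2.2] [ 0.02 -0.06 -0.03] 18.59249538195788 33.55
jaw 43.423956809841336 xaxis [ 6.e-04  0.e+00 -1.e+00]
side 312 154
top 221 185
[662.31726706 187.18240065 158.37265226] [-2.41377307e-05  4.87014997e-04 -2.17859829e-03]
178 [594, 592, 591, 591, 591, 591, 590, 589, 590, 490, 254, 142, 133, 160, 184, 199, 205, 208, 207, 206, 190, 155, 159, 352, 531, 594, 592, 589]
182 [593, 589, 583, 575, 577, 589, 602, 614, 610, 498, 259, 175, 189, 196, 198, 204, 206, 204, 204, 202, 194, 185, 208, 441, 593, 590, 582, 583]
186 [592, 589, 589, 592, 589, 591, 594, 598, 595, 475, 224, 179, 197, 206, 213, 210, 212, 214, 211, 208, 197, 186, 247, 448, 577, 583, 585, 587]
196 [250, 217, 203, 200, 203, 203, 204, 200, 199, 197, 197, 193, 185, 159, 150, 173, 194, 197, 197, 198, 199, 198, 201, 201, 200, 209, 292, 306]
g10 130 [655.11110367 189.74706768]
g16 137 [661.35036737 187.76857306]
```

View pics/g16.png

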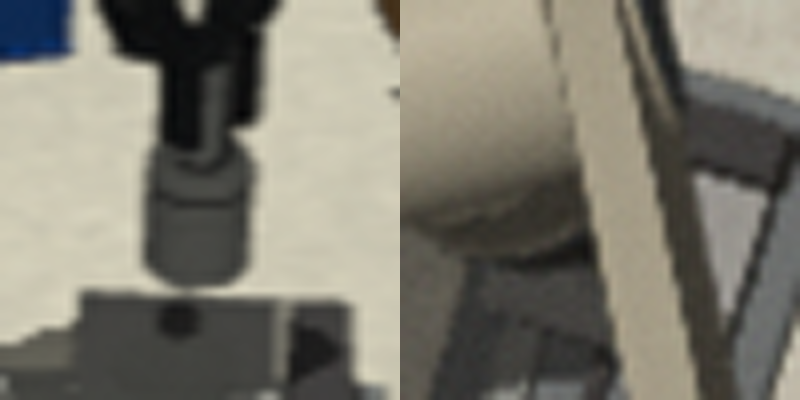

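step_arm --pt "-2 0.7 0 0 0 -0.002 10" --pt "-4.4 1.3 -3 0 0 -0.002 10" --pt "-4.4 1.3 -10 0 0 -0.002 10" --pt "-4.4 1.3 -16 0 0 -0.002 10" --pt "-4.4 1.3 -21 0 0 -0.002 10" --pt "-4.4 1.3 -25 0 0 -0.002 10" --pt "-4.4 1.3 -25.5 0 0 -0.002 10" --pt "-4.4 1.3 -25.5 0 0 -0.002 10"

```text
clock: 34.65
eef_pos: [658.1, 188.5, 133.0]
tcp_rot: [-0.645, 1.57, 0.111]
contact_force: [-1.2, 0.7, -2.0]
opening: 0.216
```

step_arm --pt "0 0 -1.5 0 0 0 10" --pt "0 0 -3 0 0 0 10" --pt "0 0 -4.5 0 0 0 10" --pt "0 0 -6 0 0 0 10" --pt "0 0 -6 0 0 0 10" --pt "0 0 -6 0 0 0 10" --pt "0 0 -6 0 0 0 10" --pt "0 0 -6 0 0 0 10"

```text
clock: 35.65
eef_pos: [658.5, 188.5, 128.0]
tcp_rot: [-0.606, 1.569, 0.15]
contact_force: [-1.1, -0.9, 4.6]
opening: 0.218
```

```bash
python3 - <<'E'
from h import *
s,M=tcp(); print(s["eef_pos"],s["contact_force"],s["wrist_torque"],M[:,0],s["opening"]*85.4)
E
```

```text
[658.50940641 188.52062317 127.98892826] [-1.09099555 -0.87000348  4.61794341] [-0.12975239  0.34632804 -0.00829892] [ 1.84589154e-03  2.79221809e-04 -9.99998257e-01] 18.637678480974742
```

It is down over the nut's step (the 13 mm level), so this opening is the larger one. I'll search gently for the full fit.

step_arm --pt "0 0 -2.5 0 0 0 10" --pt "-1.5 0 -2.5 0 0 0 10" --pt "-1.5 1.5 -2.5 0 0 0 10" --pt "0 1.8 -2.5 0 0 0 10" --pt "1.5 1.5 -2.5 0 0 0 10" --pt "1.5 0 -2.5 0 0 0 10" --pt "1.2 -1.5 -2.5 0 0 0 10" --pt "0 -1.8 -2.5 0 0 0 10"

```text
clock: 36.65
eef_pos: [658.7, 188.1, 126.4]
tcp_rot: [0.06, 1.567, 0.815]
contact_force: [-0.3, 5.1, 4.2]
opening: 0.218
```

```bash
python3 - <<'E'
from h import *
s,M=tcp(); print(s["eef_pos"],s["contact_force"],s["wrist_torque"],M[:,0],s["opening"]*85.4,turn_to(43.3))
E
```

```text
[658.65248172 188.1339571  126.41514957] [-0.29329503  5.12133555  4.19416974] [ 1.17612646  0.23434369 -0.05170713] [ 0.00254543  0.00270311 -0.99999311] 18.64179955354175 [-0.00270359  0.00254493  0.00037353]
```

It dropped below the nut's top edge and is captured. I'm pressing down.

step_arm --pt "0 0.6 -2 0 0 0 10" --pt "0 0.6 -4 0 0.001 0 10" --pt "0 0.6 -6 0 0.001 0 10" --pt "0 0.6 -8 0 0.001 0 10" --pt "0 0.6 -10 0 0.001 0 10" --pt "0 0.6 -11 0 0.001 0 10" --pt "0 0.6 -12 0 0.001 0 10" --pt "0 0.6 -12 0 0.001 0 10"

```text
clock: 37.65
eef_pos: [659.6, 189.0, 120.9]
tcp_rot: [-0.088, 1.565, 0.667]
contact_force: [-15.3, -4.9, 47.3]
opening: 0.218
```

```bash
python3 look.py g17 8;  python3 -c "
from h import *
print(turn_to(43.3))"
```

```text
[659.62 188.98 120.93] [-15.3  -4.9  47.3] [-0.94  3.44 -0.14] 18.593327562778793 37.65
jaw 43.27245379041671 xaxis [ 0.0044  0.0035 -1.    ]
side 310 166
top 222 188
[-0.00349047  0.004385    0.00050128]
```

View pics/g17.png

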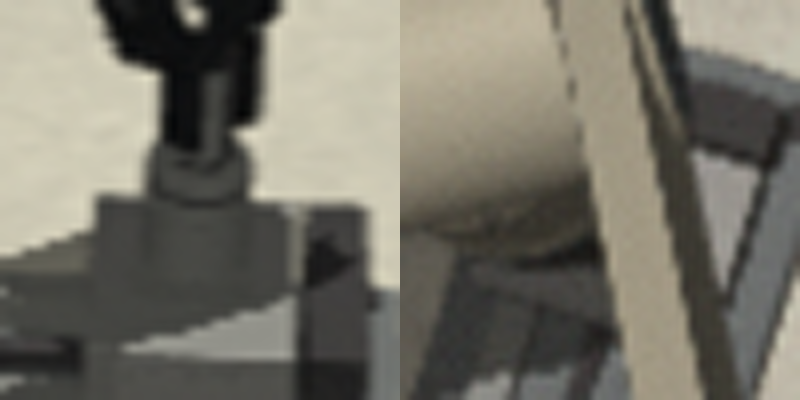

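It is jammed about 5 mm above the seat, so I'm easing the push and wiggling.

step_arm --pt "-0.5 0 0 0 0 0 10" --pt "-1 -0.5 -1 -0.003 0.004 0.03 10" --pt "-1.5 -0.5 -2.5 -0.003 0.004 -0.03 10" --pt "-2 0 -3 -0.003 0.004 0.03 10" --pt "-1.5 0.8 -4 -0.003 0.004 -0.03 10" --pt "-1 0 -5 -0.003 0.004 0.02 10" --pt "-1.5 -0.5 -5.5 -0.003 0.004 -0.02 10" --pt "-1.2 0 -5.5 -0.003 0.004 0 10"

```text
clock: 38.75
eef_pos: [659.4, 189.2, 120.5]
tcp_rot: [-0.39, 1.568, 0.366]
contact_force: [-13.9, -5.2, 39.9]
opening: 0.216
```

```bash
python3 - <<'E'
from h import *
s,M=tcp(); print(s["eef_pos"],s["contact_force"],s["wrist_torque"],M[:,0],s["opening"]*85.4,turn_to(43.3))
E
```

```text
[659.38009389 189.17579954 120.45959892] [-13.86702013  -5.17057356  39.85596559] [-0.9206138   3.04675614 -0.21954565] [ 0.00277033  0.00106021 -0.9999956 ] 18.470068508064806 [-1.06012612e-03  2.77036839e-03 -6.51086277e-05]
```

```bash
python3 - <<'E'
from h import *
s0,M=tcp()
def prof(n,tag,d=None):
    g=cv2.imread(f"pics/full_{n}_{tag}.png").sum(2); return g
p,d=vision.grab_frame("side"); cv2.imwrite("pics/full_side_g18.png",p[...,::-1]); np.save("side_g18.npy",d)
for tag,z in(("g16",158.4),("g17",120.9),("g18",120.46)):
    e=np.array([659,188.5,z]); u,v=proj("side",e-[0,0,8.6])[0] # expected shoulder centre
    g=cv2.imread(f"pics/full_side_{tag}.png").sum(2); c=int(round(u))
    print(tag,"exp shoulder v",v.round(2),"bottom v",proj("side",e-[0,0,48.6])[0].round(2)); print(list(zip(range(int(v)-8,int(v)+24),g[int(v)-8:int(v)+24,c].tolist())))
a=cv2.imread("pics/full_side_g16.png");b=cv2.imread("pics/full_side_g18.png")
c=np.zeros((560,800,3),np.uint8)
c[:,:400]=cv2.resize(a[150:206,315:355],(400,560),interpolation=cv2.INTER_CUBIC); c[:,400:]=cv2.resize(b[160:216,313:353],(400,560),interpolation=cv2.INTER_CUBIC)
cv2.imwrite("pics/c18.png",np.clip(c.astype(int)*2,0,255).astype(np.uint8))
E
```

```text
g16 exp shoulder v 172.84 bottom v [335.39 185.68]
[(164, 55), (165, 55), (166, 51), (167, 59), (168, 61), (169, 57), (170, 59), (171, 57), (172, 91), (173, 191), (174, 158), (175, 143), (176, 203), (177, 220), (178, 205), (179, 137), (180, 210), (181, 211), (182, 206), (183, 215), (184, 213), (185, 214), (186, 212), (187, 213), (188, 209), (189, 243), (190, 414), (191, 227), (192, 148), (193, 118), (194, 128), (195, 135)]
g17 exp shoulder v 184.89 bottom v [334.84 197.27]
[(176, 124), (177, 127), (178, 124), (179, 126), (180, 130), (181, 152), (182, 154), (183, 154), (184, 157), (185, 190), (186, 169), (187, 155), (188, 202), (189, 222), (190, 208), (191, 139), (192, 207), (193, 214), (194, 200), (195, 212), (196, 213), (197, 212), (198, 212), (199, 211), (200, 213), (201, 200), (202, 195), (203, 193), (204, 202), (205, 199), (206, 241), (207, 424)]
g18 exp shoulder v 185.03 bottom v [334.83 197.41]
[(177, 130), (178, 124), (179, 130), (180, 151), (181, 155), (182, 154), (183, 152), (184, 157), (185, 194), (186, 179), (187, 147), (188, 201), (189, 224), (190, 208), (191, 141), (192, 206), (193, 210), (194, 203), (195, 212), (196, 212), (197, 214), (198, 214), (199, 213), (200, 214), (201, 208), (202, 194), (203, 197), (204, 201), (205, 197), (206, 242), (207, 424), (208, 432)]
```

View pics/c18.png

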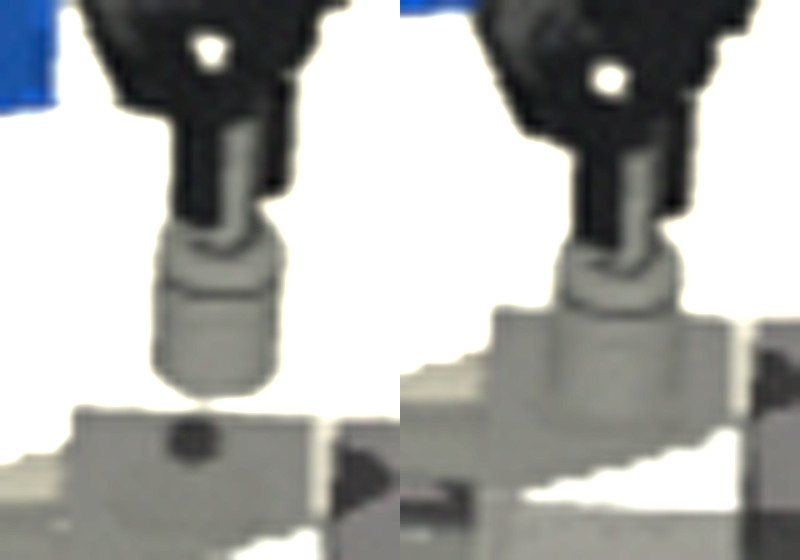

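step_arm --pt "-1 -0.7 1 0 0.002 0 10" --pt "-1.2 -0.7 0 0 0.002 0 10" --pt "-1.5 -0.8 -2 0 0.002 0.03 10" --pt "-2 -0.8 -3 0 0.002 -0.03 10" --pt "-2.5 -1 -4 0 0.002 0.03 10" --pt "-3 -1 -5 0 0.002 -0.03 10" --pt "-3.5 -1 -6 0 0.002 0 10" --pt "-3.5 -1 -6 0 0.002 0 10"

```text
clock: 39.8
eef_pos: [658.6, 189.0, 120.1]
tcp_rot: [-0.348, 1.563, 0.41]
contact_force: [-9.5, -1.7, 39.5]
opening: 0.213
```

```bash
python3 - <<'E'
from h import *
s,M=tcp(); print(s["eef_pos"],s["contact_force"],s["wrist_torque"],M[:,0],s["opening"]*85.4,turn_to(43.3))
E
```

```text
[658.61620301 189.03329242 120.05274731] [-9.52174287 -1.70214755 39.45256   ] [-0.3067971   2.02233283 -0.47227293] [ 0.0068307   0.00296595 -0.99997227] 18.173581963507935 [-0.0029603   0.00683323 -0.00166241]
```

step_arm --pt "-0.3 -0.4 0.5 -0.003 0.007 0 10" --pt "-0.3 -0.4 0 -0.003 0.007 -0.03 10" --pt "-0.5 -0.5 -1 -0.003 0.007 -0.06 10" --pt "-0.8 -0.5 -2 -0.003 0.007 -0.09 10" --pt "-1 -0.6 -3 -0.003 0.007 -0.06 10" --pt "-1.2 -0.6 -4 -0.003 0.007 -0.03 10" --pt "-1.2 -0.6 -4 -0.003 0.007 0 10" --pt "-1.2 -0.6 -4 -0.003 0.007 -0.03 10" --force 25

```text
clock: 40.8
eef_pos: [658.8, 188.9, 119.7]
tcp_rot: [-0.433, 1.568, 0.293]
contact_force: [-9.4, -1.5, 30.5]
opening: 0.212
```

```bash
python3 - <<'E'
from h import *
s,M=tcp(); print(s["eef_pos"],s["contact_force"],s["wrist_torque"],M[:,0],s["opening"]*85.4,turn_to(43.3))
E
```

```text
[658.80164078 188.90727952 119.67058404] [-9.39017826 -1.53220718 30.45849478] [-0.17361549  1.94693878 -0.21310757] [ 2.85451300e-03  8.62207623e-04 -9.99995554e-01] 18.130983252776787 [-0.00090431  0.00284157  0.02954452]
```

step_arm --pt "-0.4 -0.3 0 -0.001 0.003 0.0295 30" --pt "-0.4 -0.3 0 -0.001 0.003 0.0295 30" --pt "-0.4 -0.3 0 -0.001 0.003 0.0295 30" --pt "-0.4 -0.3 0 -0.001 0.003 0.0295 30" --pt "-0.4 -0.3 0 -0.001 0.003 0.0295 30" --pt "-0.4 -0.3 0 -0.001 0.003 0.0295 30" --pt "-0.4 -0.3 0 -0.001 0.003 0.0295 30" --pt "-0.4 -0.3 0 -0.001 0.003 0.0295 30"

```text
clock: 41.8
eef_pos: [658.4, 188.6, 119.7]
tcp_rot: [-3.109, 1.571, -2.354]
contact_force: [0.2, -0.5, 0.3]
opening: 0.352
```

```bash
python3 look.py g19 8; python3 - <<'E'
from h import *
print(turn_to(43.3))
g=cv2.imread("pics/full_side_g19.png").sum(2)
print(list(zip(range(176,204),g[176:204,335].tolist())))
a=cv2.imread("pics/full_side_g18.png");b=cv2.imread("pics/full_side_g19.png")
c=np.zeros((560,800,3),np.uint8)
c[:,:400]=cv2.resize(a[160:216,313:353],(400,560),interpolation=cv2.INTER_CUBIC); c[:,400:]=cv2.resize(b[160:216,313:353],(400,560),interpolation=cv2.INTER_CUBIC)
cv2.imwrite("pics/c19.png",np.clip(c.astype(int)*2,0,255).astype(np.uint8))
E
```

```text
[658.44 188.61 119.72] [ 0.2 -0.5  0.3] [-0.04  0.   -0.02] 30.045827895021173 41.8
jaw 43.29179896931546 xaxis [-1.e-04 -1.e-04 -1.e+00]
side 309 166
top 222 188
[ 7.00455568e-05 -1.32962127e-04  1.36383995e-04]
[(176, 148), (177, 208), (178, 209), (179, 207), (180, 205), (181, 208), (182, 206), (183, 190), (184, 189), (185, 188), (186, 190), (187, 162), (188, 202), (189, 215), (190, 205), (191, 159), (192, 181), (193, 206), (194, 207), (195, 216), (196, 214), (197, 210), (198, 213), (199, 212), (200, 213), (201, 212), (202, 195), (203, 196)]
```

View pics/c19.png

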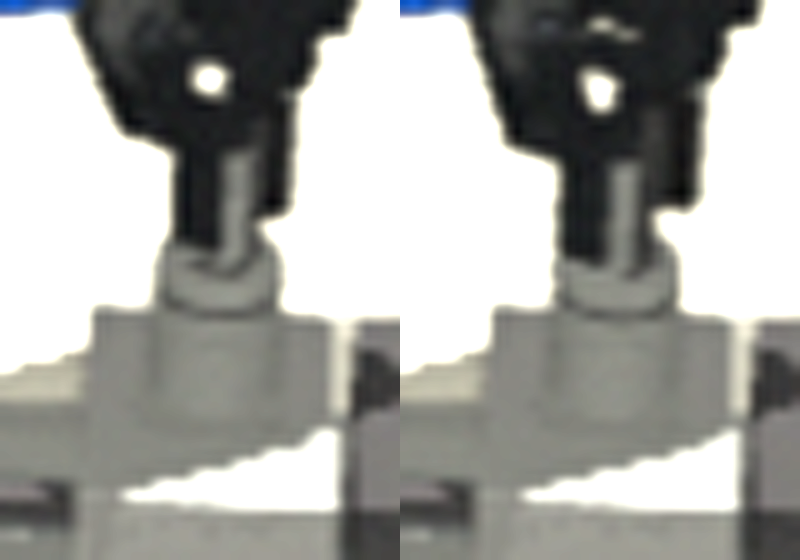

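```bash
python3 - <<'E'
from h import *
f=18*np.array([-.245,-.97])
P=lambda x,y,z:proj("side",[x+f[0],y+f[1],z])[0][1].round(2)
print("g16 bottom pred",P(662.3,187.2,158.4-48.6))
print("seated",P(658.5,188.6,67),"5 high",P(658.5,188.6,72))
print("slide top front washer r21 z67",proj("side",[658.5-21*.245,188.6-21*.97,67])[0])
for t in("g16","g18","g19"):
    g=cv2.imread(f"pics/full_side_{t}.png").sum(2); u=336 if t=="g16" else 334
    print(t,list(zip(range(184,212),g[184:212,u-1:u+2].mean(1).astype(int).tolist())))
for t,z0 in(("g16",109.8),("g18",67),("g19",67)):
    W=cloud("side",np.load(f"side_{t}.npy"))
    m=(np.hypot(W[...,0]-(661.5 if t=="g16" else 658.5),W[...,1]-188)<16); q=W[m]
    h,e=np.histogram(q[:,2],bins=np.arange(60,170,3)); print(t,dict(zip(e[:-1].tolist(),h.tolist())))
E
```

```text
g16 bottom pred 189.75
seated 202.88 5 high 201.36
slide top front washer r21 z67 [334.79571929 203.55681516]
g16 [(184, 213), (185, 213), (186, 212), (187, 211), (188, 206), (189, 243), (190, 415), (191, 225), (192, 146), (193, 126), (194, 132), (195, 139), (196, 188), (197, 197), (198, 200), (199, 197), (200, 196), (201, 196), (202, 192), (203, 193), (204, 196), (205, 229), (206, 392), (207, 431), (208, 430), (209, 429), (210, 398), (211, 251)]
g18 [(184, 95), (185, 155), (186, 150), (187, 156), (188, 204), (189, 220), (190, 205), (191, 146), (192, 206), (193, 211), (194, 202), (195, 213), (196, 214), (197, 213), (198, 214), (199, 213), (200, 214), (201, 207), (202, 194), (203, 195), (204, 203), (205, 197), (206, 235), (207, 423), (208, 434), (209, 427), (210, 350), (211, 244)]
g19 [(184, 152), (185, 155), (186, 176), (187, 191), (188, 207), (189, 214), (190, 204), (191, 153), (192, 186), (193, 208), (194, 207), (195, 214), (196, 214), (197, 211), (198, 213), (199, 213), (200, 214), (201, 212), (202, 195), (203, 196), (204, 202), (205, 200), (206, 236), (207, 424), (208, 434), (209
[... 178 characters left out ...]
, 117: 3, 120: 3, 123: 1, 126: 2, 129: 4, 132: 0, 135: 2, 138: 2, 141: 2, 144: 3, 147: 22, 150: 9, 153: 1, 156: 6, 159: 4, 162: 6, 165: 4}
g18 {60: 4, 63: 12, 66: 4, 69: 3, 72: 2, 75: 6, 78: 4, 81: 2, 84: 4, 87: 4, 90: 5, 93: 8, 96: 3, 99: 3, 102: 3, 105: 7, 108: 17, 111: 16, 114: 4, 117: 5, 120: 2, 123: 4, 126: 4, 129: 6, 132: 3, 135: 2, 138: 4, 141: 0, 144: 5, 147: 7, 150: 6, 153: 6, 156: 5, 159: 4, 162: 2, 165: 3}
g19 {60: 3, 63: 9, 66: 7, 69: 5, 72: 4, 75: 3, 78: 4, 81: 5, 84: 3, 87: 3, 90: 6, 93: 1, 96: 2, 99: 4, 102: 8, 105: 4, 108: 16, 111: 9, 114: 0, 117: 3, 120: 2, 123: 0, 126: 6, 129: 1, 132: 4, 135: 1, 138: 5, 141: 5, 144: 4, 147: 5, 150: 6, 153: 4, 156: 2, 159: 1, 162: 0, 165: 0}
```

step_arm --pt "0 0 0 0 0 0 25" --pt "0 0 0 0 0 0 10" --pt "0 0 0 0 0 0 10" --pt "0 0 0 0 0 0 10" --pt "0 0 0 0 0 0 10" --pt "0 0 0 0 0 0 10" --pt "0 0 0 0 0 0 10" --pt "0 0 0 0 0 0 10" --force 40

```text
clock: 42.9
eef_pos: [658.5, 188.7, 119.8]
tcp_rot: [-0.45, 1.571, 0.306]
contact_force: [0.7, 1.1, 2.7]
opening: 0.223
```

```bash
python3 - <<'E'
from h import *
s,M=tcp(); print(s["eef_pos"],s["contact_force"],s["wrist_torque"],M[:,0],s["opening"]*85.4,turn_to(43.3))
E
```

```text
[658.53880338 188.68564611 119.82883912] [0.65774936 1.08027957 2.72892789] [ 0.19519208 -0.0792165   0.13147317] [ 1.45148749e-04  4.58674054e-05 -9.99999988e-01] 19.037464007608325 [-4.58780217e-05  1.45145395e-04  1.46280316e-04]
```

step_arm --pt "-0.3 0 -1.5 0 0 -0.05 10" --pt "-0.5 0 -2.5 0 0 -0.1 10" --pt "-0.5 0.5 -2.5 0 0 -0.05 10" --pt "-0.5 0.5 -2.5 0 0 0.04 10" --pt "-0.5 -0.5 -2.5 0 0 0.1 10" --pt "-1 -0.5 -2.5 0 0 0.04 10" --pt "-1 -0.5 -2.5 0 0 -0.05 10" --pt "-0.5 0 -2.5 0 0 -0.1 10" --force 40

```text
clock: 43.9
eef_pos: [657.6, 188.5, 116.7]
tcp_rot: [2.944, 1.57, -2.685]
contact_force: [1.4, -0.5, -1.9]
opening: 0.211
```

```bash
python3 look.py g20 8; python3 - <<'E'
from h import *
s,M=tcp(); print(turn_to(43.3))
g=cv2.imread("pics/full_side_g20.png").sum(2); print(list(zip(range(184,206),g[184:206,333:336].mean(1).astype(int).tolist())))
W=cloud("side",np.load("side_g20.npy")); m=(np.hypot(W[...,0]-658.5,W[...,1]-188)<16)
h,e=np.histogram(W[m][:,2],bins=np.arange(96,126,1.5)); print(dict(zip(e[:-1].tolist(),h.tolist())))
E
```

```text
[657.59 188.47 116.75] [ 1.4 -0.5 -1.9] [-0.02 -0.02  0.04] 18.003405720273598 43.9
jaw 37.43545199379477 xaxis [-8.e-04 -4.e-04 -1.e+00]
side 309 167
top 222 188
[ 0.00054828 -0.00104486  0.10066972]
[(184, 144), (185, 149), (186, 174), (187, 187), (188, 128), (189, 201), (190, 211), (191, 206), (192, 153), (193, 180), (194, 208), (195, 206), (196, 210), (197, 211), (198, 212), (199, 212), (200, 212), (201, 212), (202, 210), (203, 197), (204, 203), (205, 199)]
{96.0: 3, 97.5: 2, 99.0: 4, 100.5: 1, 102.0: 5, 103.5: 4, 105.0: 14, 106.5: 11, 108.0: 4, 109.5: 4, 111.0: 1, 112.5: 5, 114.0: 1, 115.5: 1, 117.0: 1, 118.5: 1, 120.0: 3, 121.5: 3, 123.0: 1}
```

The wiggle freed it: the socket dropped (shoulder now about 106) and the opening reads flat at 18.0. I'm pressing home gently.

step_arm --pt "0 0 -0.5 0 0 0.02 10" --pt "0 0 -1 0 0 0.04 10" --pt "0 0 -1.5 0 0 0.04 10" --pt "0 0 -2 0 0 0.02 10" --pt "0 0 -2.5 0 0 0.02 10" --pt "0 0 -3 0 0 0.02 10" --pt "0 0 -3 0 0 0.02 10" --pt "0 0 -3 0 0 0.02 10"

```text
clock: 45.0
eef_pos: [658.1, 188.7, 115.6]
tcp_rot: [-0.607, 1.57, 0.068]
contact_force: [-3.3, -0.4, 13.7]
opening: 0.214
```

```bash
python3 look.py g21 8; python3 - <<'E'
from h import *
g=cv2.imread("pics/full_side_g21.png").sum(2); print(list(zip(range(184,206),g[184:206,333:336].mean(1).astype(int).tolist())))
W=cloud("side",np.load("side_g21.npy")); m=(np.hypot(W[...,0]-658.5,W[...,1]-188)<16)
h,e=np.histogram(W[m][:,2],bins=np.arange(96,126,1.5)); print(dict(zip(e[:-1].tolist(),h.tolist())))
b=cv2.imread("pics/full_side_g21.png")[130:330,230:430]; cv2.imwrite("pics/c21.png",cv2.resize(b,(600,600),interpolation=cv2.INTER_CUBIC))
E
```

```text
[658.07 188.71 115.56] [-3.3 -0.4 13.7] [-0.16  0.54 -0.02] 18.26880253178199 45.0
jaw 38.68981935757193 xaxis [ 5.e-04  0.e+00 -1.e+00]
side 309 168
top 222 188
[(184, 138), (185, 137), (186, 156), (187, 192), (188, 138), (189, 177), (190, 203), (191, 217), (192, 191), (193, 164), (194, 208), (195, 214), (196, 209), (197, 211), (198, 212), (199, 211), (200, 211), (201, 212), (202, 212), (203, 198), (204, 203), (205, 197)]
{96.0: 3, 97.5: 3, 99.0: 2, 100.5: 4, 102.0: 2, 103.5: 7, 105.0: 14, 106.5: 13, 108.0: 3, 109.5: 0, 111.0: 1, 112.5: 0, 114.0: 2, 115.5: 4, 117.0: 1, 118.5: 0, 120.0: 2, 121.5: 4, 123.0: 3}
```

View pics/c21.png

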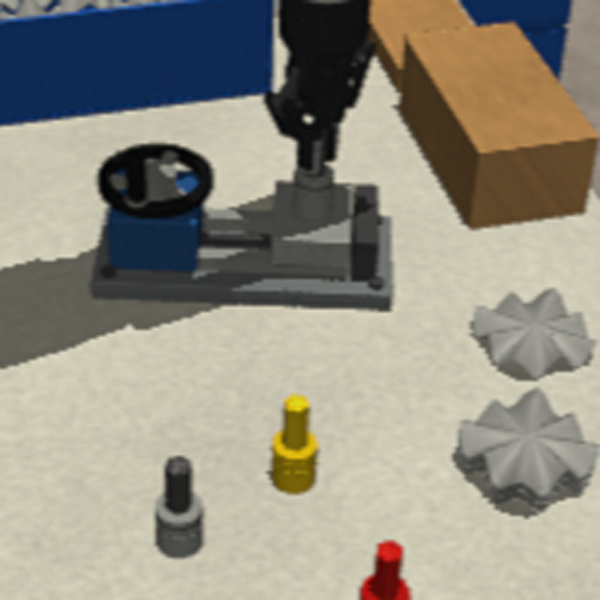

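```bash
python3 - <<'E'
from h import *
a=cv2.imread("pics/side6.png");b=cv2.imread("pics/full_side_g21.png")
c=np.zeros((500,800,3),np.uint8)
for i,x in enumerate((a,b)): c[:,400*i:400*i+400]=np.clip(cv2.resize(x[180:230,320:360],(400,500),interpolation=cv2.INTER_CUBIC).astype(int)*(1 if i==0 else 1.6),0,255)
cv2.imwrite("pics/c22.png",c)
at=cv2.imread("pics/top6.png");bt=cv2.imread("pics/full_top_g21.png")
c=np.zeros((600,800,3),np.uint8)
for i,x in enumerate((at,bt)): c[:,400*i:400*i+400]=cv2.resize(x[180:300,205:285],(400,600),interpolation=cv2.INTER_CUBIC)
cv2.imwrite("pics/c23.png",c)
E
```

```text
(no output)
```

View pics/c22.png

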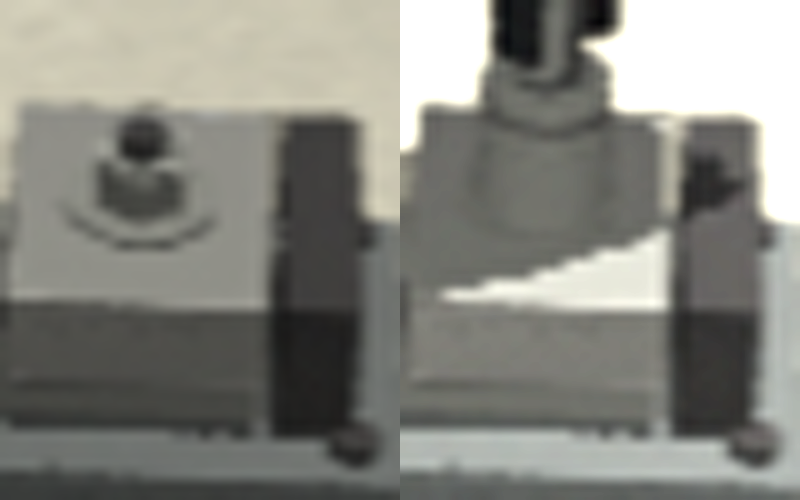

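View pics/c23.png

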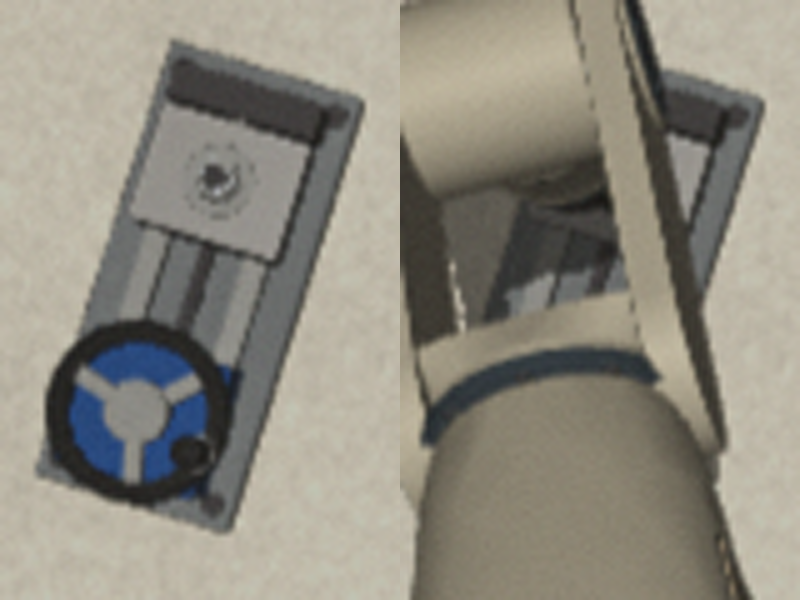

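```bash
python3 - <<'E'
from h import *
s=r.sense(); print(s["eef_pos"],s["contact_force"],s["opening"]*85.4,abs(s["qvel"]).max(),s["clock"])
print(order.sign_off())
E
```

```text
[658.06863949 188.68918411 115.54641399] [-3.51165037 -0.80763826 13.66052406] 18.31750733481883 0.002449367434104767 45.1
the job is handed in; nothing more can be done
None
```

I wound the slide to its stop, found the fitting socket on the second try, and handed the job in at 45.1 s. At hand-in the arm still held it fully down on the nut. No verdict was reported.

- **Slide:** the wheel turned until about 29 N was resisted and the gap to the stop block closed. Side pictures taken just after winding and at the end show no visible shift, to about 1 mm.
- **First socket, at about (472, -112):** it stopped about 15 mm high, and the stud had only about 9 mm of play in its opening, so it does not fit. I stood it back upright in its place, and a later picture confirmed it was upright.
- **Second socket, from about (621, -151):** it jammed about 5 mm above the seat. I opened the fingers once in place, gripped again and wiggled it, and it then went fully down. In the last check the tool stood at 115.5 mm (115.6 expected when seated) with about 14 N of reaction. The fingers were at 18.3 mm on the shank flats with the grip set to 40 N, and the arm was at rest.
- **Checks that disagreed:** the two cameras differed by 2–4 mm, so I centred the socket on the nut by feel. While jammed, the finger opening pointed to about 5 degrees of twist between socket and jaws. The socket finally seated with the jaws about 5 degrees off my estimate of the nut's flats, inside its free play.
- **Not measured at the end:** I never touched or reached for socket_c, the look-alikes or the bystanders. The last close picture shows the yellow and red look-alikes and two shell stacks in place, but I did not measure the bystanders' positions.

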